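# Charge the mill jar and hold its bayonet lid home

## Robot

A 6-joint arm with a two-finger parallel gripper is mounted at the origin on the work surface; the furniture and walls round the work are solid. World frame = base frame: x ahead of the robot, y to its left, z up, the work surface at z = 0. Lengths are in m, angles in rad, forces in N, time in s.
With the tool pointing down it reaches from about 0.325 to 0.875 m from the base axis. Payload 4.4 kg.
Tool frame: the origin (TCP) lies on the centre line of the jaws, within the pads' length; the fingertips stand 19 mm ahead of it and the grasp point (between the pads) is the TCP; z points along the fingers, y is the direction in which the jaws open and shut (so a half turn about z gives the same grasp; the last joint's range is limited). The gripper opens to 85 mm and grips with 20 to 120 N. Pads are 22 mm wide; open, the fingers measure 114 mm over their backs; the gripper's body (76 mm by 85 mm) begins 54 mm behind the grasp point. The pads swing forward as they close: fully open they stand 13 mm farther back than shut.
Start: joints at [1.014, 0.207, 1.542, -0, 1.393, -0.15], TCP at [0.227, 0.528, 0.25] pointing down, gripper open.
Joint ranges: [-2.73, 2.73], [-0.86, 2.22], [0.23, 2.46], [-1.11, 4.25], [0.08, 2.63], [-2.82, 2.82]. Speed limits (rad/s): [2.79, 2.79, 3.14, 3.14, 3.14, 3.14].

## Interface

Orientations are given as a unit quaternion [w, x, y, z].
In Python, from plant import manip gives the robot as it stands.
- The arm moves only by the shell command python3 -m creep 'ROWS' [FORCE]. ROWS is text: rows parted by semicolons, each of 5 numbers parted by spaces: the closure, from 0 (fully open) to 1 (shut), then the shift along the tool's x, y, z in mm, then the turn about the tool's z in rad. A call has exactly 8 rows; each row is the pose to reach, as a shift and turn from the pose measured when the call began, along the tool's axes at that moment; what a row does not reach only later rows make up. A row lasts 1/8 s, in which the tool goes at most 62.5 mm and 10.7 degrees, less where a joint would pass 70% of its speed; a pose out of reach is approached as far as the arm can. A call with a gripper value outside its range is refused whole. The fingers move at their own pace and stop on an object; FORCE is the grip in N (left out, the last holds). Time passes only in rows, so rows that repeat a pose let the fingers close, or fill a call up. It gives the time, the measured TCP pose, the force and the opening at its end, in the units of the state.
- manip.get_obs(): the state, without advancing time (a new reading comes with each control period).
- manip.read_camera(name): name is "scene" or "side" or "wrist"; returns the picture (384x512x3 uint8, blue, green, red); there is no depth.
- manip.camera_model(name): a dict with "K" (3x3 intrinsics, pixels), "rvec" (rotation vector, rad) and "tvec" (3), from world to camera coordinates, as OpenCV has them; the wrist camera has in their place "tool_from_camera" (4x4, takes a point from camera to tool coordinates, whose origin is the TCP and whose axes are the flange's). Camera axes: x right, y down, z forward; pixel columns grow to the right and rows downward; lengths in m; the calibration is good to about 2 mm. A picture is of the moment at which its call begins: read the wrist's pose just before it. camera_model takes no time and is no camera call.
- manip.job_done(): hands the job in, once; it reports no verdict.
The state is a dict: "clock": time; "joints": joint angles; "joint_vel": joint speeds; "joint_torque": joint torques, N m; "tcp_pos": TCP position; "orientation": TCP orientation; "force": force on the tool from outside, world axes, zero at the start; "torque": the same for the moment, N m; "finger_gap": finger opening in m.
Only numpy, scipy, OpenCV 4.12 (cv2) and the standard library are available. Lean on these libraries where they do the work, as an engineer would, in place of code of your own. Each camera call takes 0.05 s, during which the arm holds its last target.

## Task

Tip all five white grinding balls from the scoop into the jar of the glaze mill and stand the empty scoop upright back on the bench. Then fit the bayonet lid: line its two lugs up with the gaps in the jar's lip, push it down against the sprung seal, twist it clockwise (seen from above) about a quarter turn until it meets the stop, and press it fully home, its blue flange down on the rim. Finish while still gripping the lid and holding it pressed home: do not let go.

Things in the scene. Friction and masses are not known exactly. Their poses are not given: they have to be found in the camera images.
- mill_jar: Squat white jar, steel collar, fixed on a round grey foot (diameter 120 mm); origin under the foot's middle, z up the axis. Rim 81 mm up, outside diameter 107. A lip 6 mm thick narrows the mouth to 76 mm diameter; bore below it 90. Two 20 mm wide gaps in the lip, at +x and -x, red bars outside. From the gaps lugs turn clockwise seen from above (negative about z) 1.4 rad to a stop; the other way is blocked.
- jar_mouth (a point): Centre of the jar's mouth, on its axis, level with the rim, 81 mm above the jar's origin. Axes as the jar's. The jar's inner floor is 63 mm lower.
- seal_ring (a joint): Black sprung ring in the mouth (opening 62 mm; balls pass through): 0 when up, its top then 7 mm below the rim; grows (m) as the lid presses it down. Spring 4 N at 0, 8.8 N at 0.008, where the lid's flange meets the rim. The lid can turn only while pressed past 0.004; let go after turning, it springs back to 0.004 against the lip.
- lid: Steel bayonet lid, loose, standing on its underside on the bench; origin at the middle of the underside, z up. Plug 72 mm in diameter, 15 mm high; on it a blue flange, diameter 100, 5 mm thick. Two lugs at the plug's foot at +x and -x, 14 mm wide, 5 mm high, reaching 43 mm from the axis (red dashes on the flange above them). Fully home, the origin is 66 mm above the jar's origin. 0.11 to 0.23 kg.
- lid_bar (a point): Centre of the black grip bar on top of the lid, 38 mm above the lid's underside. The bar lies along the lid's x, over the two lugs: 64 mm long, 16 mm thick (along y), from 20 to 56 mm above the underside.
- scoop_bar (a point): Centre of the orange grip bar of the loose aluminium scoop that holds the balls, 67 mm above the scoop's underside. Bar 56 mm long along the scoop's x, 12 mm thick along its y, from 49 to 85 mm up. Pan below: 48 mm wide, about 105 mm long along y, walls 34 mm high, open only at its +y end (spout); its floor rises 8 degrees to the spout, so tip well past that. 0.24 kg with balls.
- scoop_spout (a point): Middle of the spout's lower edge (top of the floor at the open end): from the bar's centre 56 mm along the scoop's +y and 48.5 mm down. Opening 40 mm wide.
- ball_0_center (a point): Centre of white ceramic grinding ball 0 of 5, 18 mm in diameter, 12 g; at the start in the scoop.
- ball_1_center (a point): Centre of white ceramic grinding ball 1 of 5, 18 mm in diameter, 12 g; at the start in the scoop.
- ball_2_center (a point): Centre of white ceramic grinding ball 2 of 5, 18 mm in diameter, 12 g; at the start in the scoop.
- ball_3_center (a point): Centre of white ceramic grinding ball 3 of 5, 18 mm in diameter, 12 g; at the start in the scoop.
- ball_4_center (a point): Centre of white ceramic grinding ball 4 of 5, 18 mm in diameter, 12 g; at the start in the scoop.
Not all that is in view belongs to the job. Of the things shaped like the lid, the steel one is meant.

How it is judged:
On the way, in this order (a step that is already met when the one before it is completed fails the run):
1. all five balls are in the jar (z of each of ball_0_center, ball_1_center, ball_2_center, ball_3_center, ball_4_center in the frame of mill_jar below 0.062 m and horizontal distance between each of ball_0_center, ball_1_center, ball_2_center, ball_3_center, ball_4_center and mill_jar below 0.045 m), for 0.2 s.
2. the lid is pushed down in the jar's gaps, against the spring, not yet turned (value of joint seal_ring above 0.004 m and horizontal distance between lid and mill_jar below 0.005 m and angle between the x axis of lid and the x axis of mill_jar, either way round below 0.3 rad), for 0.05 s.
At the end, for the whole second after the job is handed in: All balls in the jar; scoop upright on the bench (within 0.1 rad); lid in the jar within 5 mm of its axis and 0.07 rad of level, turned over 1.2 rad from the gaps, flange within 2 mm of the rim, seal ring pressed over 6 mm, fingers gripping it with over 2 N (all of step 1 and angle between scoop_bar's own z axis and vertical below 0.1 rad and height (world z) of scoop_bar below 0.075 m and value of joint seal_ring above 0.006 m and z of lid in the frame of mill_jar below 0.068 m and horizontal distance between lid and mill_jar below 0.005 m and angle between lid's own z axis and vertical below 0.07 rad and angle between the x axis of lid and the x axis of mill_jar, either way round above 1.2 rad and contact force between the fingers and lid above 2 N); the arm keeps its last pose, push and grip.
It also fails if it takes over 72 s, if anything falls off the work surface, if the arm or the gripper's body presses on something with over 40 N, if the wrist force passes 120 N, or if a joint passes its speed limit or range.

## Working session

There is one attempt and no reset: what is moved stays moved. The work goes in short steps, Python scripts to look and compute and a shell command to move; the robot and the scene stay as the last step left them, time stands still between calls to the robot, and variables do not carry over. Pictures are saved under pics/ and viewed, and the job is handed in when it is done.

```bash
ls; mkdir -p pics; cat > h.py <<'E'
import numpy as np, cv2
from plant import manip
from scipy.spatial.transform import Rotation as R
def Rt(o): return R.from_quat([o[1],o[2],o[3],o[0]]).as_matrix()
def cam(name,obs=None):
    m=manip.camera_model(name); K=np.array(m["K"])
    if name=="wrist":
        T=np.array(m["tool_from_camera"]); Rw=Rt(obs["orientation"]); 
        return K, Rw@T[:3,:3], Rw@T[:3,3]+np.array(obs["tcp_pos"])
    r=cv2.Rodrigues(np.array(m["rvec"],float))[0]
    return K, r.T, -r.T@np.array(m["tvec"],float).ravel()
def ray(c,u,v):
    K,A,o=c; d=A@np.linalg.inv(K)@np.array([u,v,1.]); return o,d
def onz(c,u,v,z):
    o,d=ray(c,u,v); return o+d*(z-o[2])/d[2]
def proj(c,p):
    K,A,o=c; q=K@(A.T@(np.array(p)-o)); return q[:2]/q[2]
E
python3 - <<'E'
from h import *
o=manip.get_obs(); print(o)
for n in ("scene","side","wrist"):
    cv2.imwrite(f"pics/{n}0.png",manip.read_camera(n)); print(n,cam(n,o)[2], cam(n,o)[1][:,2])
E
```

```text
pics
{'clock': 0.0, 'joints': array([ 1.01448114e+00,  2.07446199e-01,  1.54299057e+00,  1.42763406e-06,
        1.39350435e+00, -1.50514818e-01]), 'joint_vel': array([ 0.00166257, -0.00115988,  0.00015587,  0.00053516,  0.00065339,
        0.00023389]), 'joint_torque': array([ 1.18191885e-03, -3.83029425e+01, -2.91600323e+01, -9.88435590e-05,
        1.03719477e-02,  1.08443660e-05]), 'tcp_pos': array([0.22661081, 0.52766637, 0.24909348]), 'orientation': array([-4.07063960e-04,  2.01510851e-01,  9.79485578e-01, -1.10141362e-03]), 'force': array([ 0.7728811 , -0.77733476, -0.22561302]), 'torque': array([ 0.02540514, -0.01688973,  0.0009702 ]), 'finger_gap': 0.08500996525920525}
scene [-0.19321444 -0.715932    1.02170508] [ 0.45931721  0.53969535 -0.7055187 ]
side [-0.20488144 -1.18169627  0.90149205] [ 0.40323828  0.74753886 -0.52781109]
wrist [0.15557766 0.55988285 0.37352834] [ 0.27583473 -0.11995536 -0.95369068]
```

View pics/scene0.png

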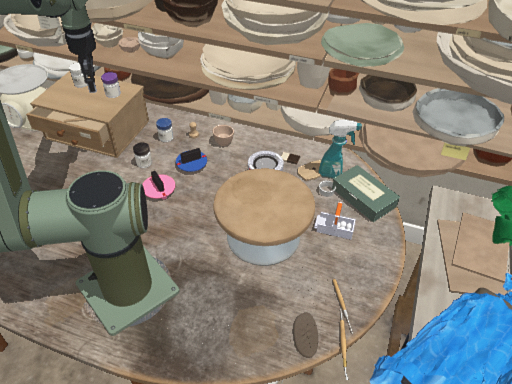

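View pics/side0.png

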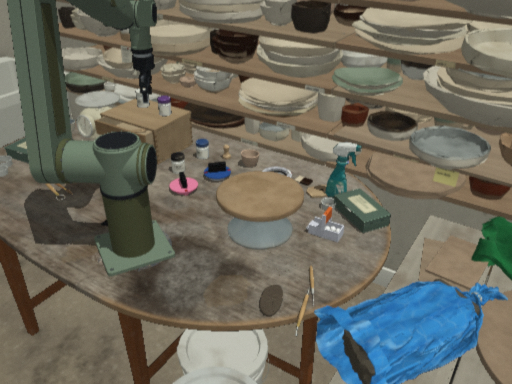

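View pics/wrist0.png

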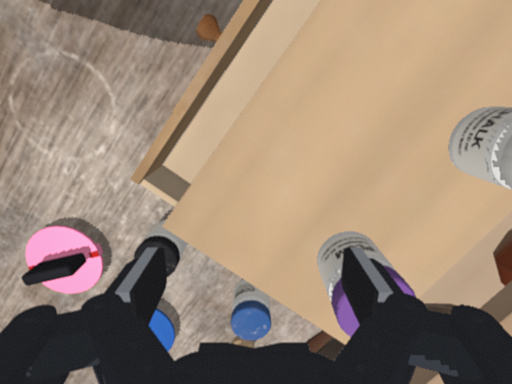

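```bash
python3 - <<'E'
import cv2
a=cv2.imread("pics/scene0.png")
cv2.imwrite("pics/s0a.png",cv2.resize(a[110:250,230:420],None,fx=4,fy=4,interpolation=cv2.INTER_CUBIC))
cv2.imwrite("pics/s0b.png",cv2.resize(a[100:210,120:250],None,fx=5,fy=5,interpolation=cv2.INTER_CUBIC))
a=cv2.imread("pics/side0.png")
cv2.imwrite("pics/d0a.png",cv2.resize(a[130:260,150:400],None,fx=3.2,fy=3.2,interpolation=cv2.INTER_CUBIC))
E
```

```text
(no output)
```

View pics/s0a.png

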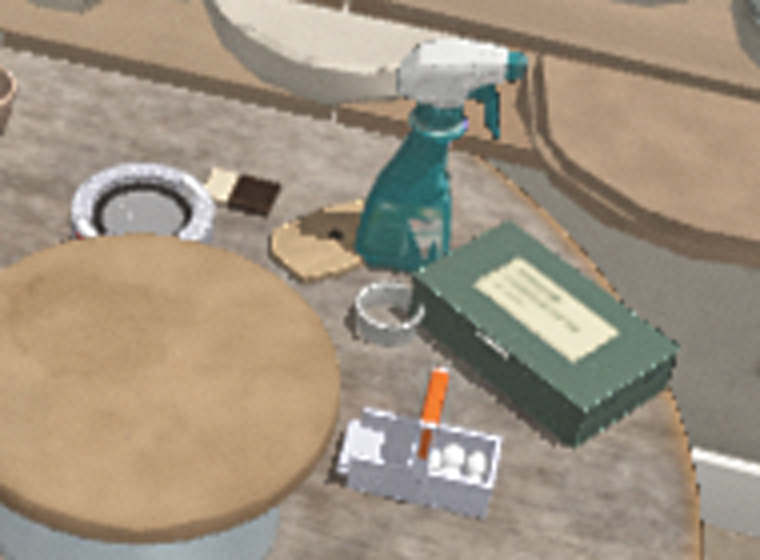

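View pics/s0b.png

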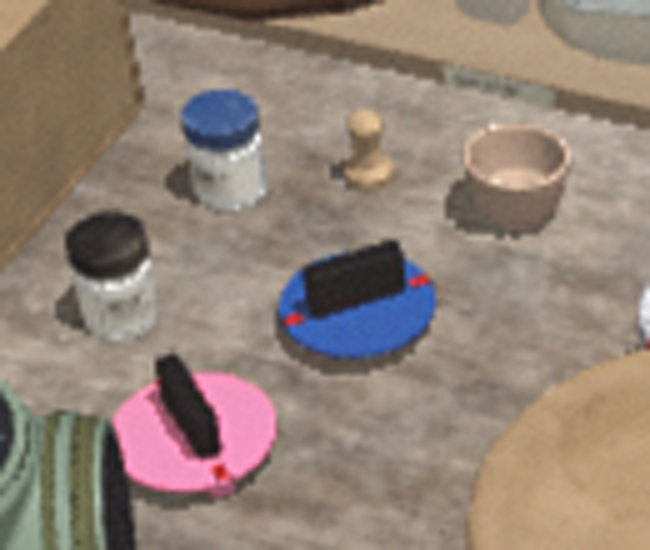

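View pics/d0a.png

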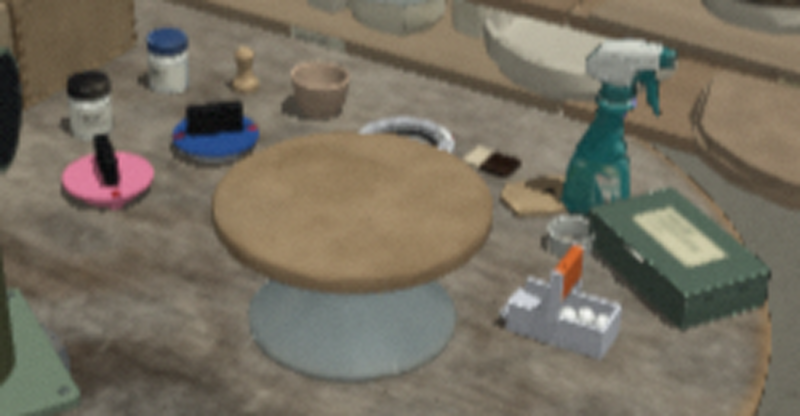

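Candidates:
- **Lid:** pink disc with bar at scene (158,186), and blue-flanged disc with bar at (191,161). The blue flange matches the description. The tape-like ring at (325,185) isn't a lid.
- **Scoop:** (335,225), balls at its right (closed) end, so the spout is on the left.
- **Jar:** white ring at (265,160), partly hidden behind the banding wheel.

Next I'll triangulate these roughly.

```bash
python3 - <<'E'
from h import *
S=cam("scene");D=cam("side")
def s(x,y): return onz
a=lambda x,y:(230+x/4,110+y/4)
b=lambda x,y:(120+x/5,100+y/5)
d=lambda x,y:(150+x/3.2,130+y/3.2)
def tri(p,q):
    o1,d1=ray(S,*p);o2,d2=ray(D,*q); d1/=np.linalg.norm(d1);d2/=np.linalg.norm(d2)
    t=np.linalg.lstsq(np.c_[d1,-d2],o2-o1,rcond=None)[0]; p1=o1+t[0]*d1;p2=o2+t[1]*d2
    return ((p1+p2)/2).round(3),np.linalg.norm(p1-p2).round(4)
print("orange top right", tri(a(440,372),d(577,250)))
print("ball right", tri(a(478,464),d(599,322)))
print("scoop BR corner top", onz(S,*a(498,437),0.034), onz(D,*d(620,292),0.034))
print("scoop BR corner bot", onz(S,*a(487,515),0.0), onz(D,*d(604,357),0.0))
print("scoop BL corner bot", onz(S,*a(350,488),0.0), onz(D,*d(507,328),0.0))
print("scoop BL top", onz(S,*a(345,430),0.034))
print("scoop FL top back", onz(S,*a(365,410),0.034))
print("orange base", onz(S,*a(425,457),0.049))
print("orange top", onz(S,*a(440,370),0.085),onz(D,*d(577,250),0.085))
print("jar rim", [onz(S,*a(x,y),0.081).round(3) for x,y in((70,215),(143,165),(215,210))])
print("jar rim D", [onz(D,*d(x,y),0.081).round(3) for x,y in((358,130),(408,118),(455,140))])
print("blue ends",[onz(S,*b(x,y),0.02).round(3) for x,y in((293,320),(420,281))])
print("blue D",[onz(D,*d(x,y),0.02).round(3) for x,y in((172,138),(260,132))])
print("wheel edge L/R", tri(a(338,380),d(492,205)))
for z in (.1,.13,.16): print(z,[onz(S,*p,z).round(3) for p in((214,205),(315,207),(265,170))],[onz(D,*p,z).round(3) for p in(d(213,200),d(492,205),d(355,133))])
E
```

```text
orange top right (array([ 0.563, -0.188,  0.081]), np.float64(0.0001))
ball right (array([ 0.562, -0.234,  0.027]), np.float64(0.0004))
scoop BR corner top [ 0.5857288  -0.22950305  0.034     ] [ 0.60171274 -0.21063089  0.034     ]
scoop BR corner bot [ 0.55246144 -0.25599351  0.        ] [ 5.56695279e-01 -2.52879730e-01 -1.11022302e-16]
scoop BL corner bot [ 0.49677526 -0.17862253  0.        ] [ 4.99770197e-01 -1.72147272e-01 -1.11022302e-16]
scoop BL top [ 0.50849121 -0.15733664  0.034     ]
scoop FL top back [ 0.53269115 -0.15301864  0.034     ]
orange base [ 0.52219253 -0.21749877  0.049     ]
orange top [ 0.560919   -0.18879837  0.085     ] [ 0.55883231 -0.19278875  0.085     ]
jar rim [array([0.469, 0.096, 0.081]), array([0.548, 0.105, 0.081]), array([0.556, 0.032, 0.081])]
jar rim D [array([0.486, 0.112, 0.081]), array([0.547, 0.111, 0.081]), array([0.568, 0.046, 0.081])]
blue ends [array([0.344, 0.285, 0.02 ]), array([0.428, 0.265, 0.02 ])]
blue D [array([0.339, 0.288, 0.02 ]), array([0.434, 0.255, 0.02 ])]
wheel edge L/R (array([ 0.449, -0.199,  0.165]), np.float64(0.0129))
0.1 [array([0.284, 0.01 , 0.1  ]), array([ 0.486, -0.166,  0.1  ]), array([0.478, 0.027, 0.1  ])] [array([0.279, 0.023, 0.1  ]), array([ 0.516, -0.108,  0.1  ]), array([0.464, 0.078, 0.1  ])]
0.13 [array([ 0.268, -0.014,  0.13 ]), array([ 0.463, -0.184,  0.13 ]), array([0.456, 0.003, 0.13 ])] [array([ 0.261, -0.022,  0.13 ]), array([ 0.489, -0.148,  0.13 ]), array([0.439, 0.031, 0.13 ])]
0.16 [array([ 0.253, -0.038,  0.16 ]), array([ 0.441, -0.202,  0.16 ]), array([ 0.434, -0.021,  0.16 ])] [array([ 0.243, -0.067,  0.16 ]), array([ 0.462, -0.188,  0.16 ]), array([ 0.414, -0.016,  0.16 ])]
```

```bash
python3 -m creep '0 0 0 -60 0; 0 -50 -30 -110 0.1; 0 -100 -75 -130 0.2; 0 -150 -120 -130 0.3; 0 -200 -160 -130 0.4; 0 -250 -200 -130 0.54; 0 -300 -240 -130 0.54; 0 -345 -280 -130 0.54'; python3 -m creep '0 -60 15 0 0; 0 -125 25 0 0;0 -135 30 0 0;0 -135 30 0 0;0 -135 30 0 0;0 -135 30 0 0;0 -135 30 0 0;0 -135 30 0 0'
python3 - <<'E'
from h import *
o=manip.get_obs(); print(o["joints"].round(3),o["tcp_pos"],o["orientation"].round(4)); np.save("o1.npy",o,allow_pickle=True)
cv2.imwrite("pics/w1.png",manip.read_camera("wrist"))
E
```

```text
clock: 1.15
tcp_pos: [0.422, 0.1567, 0.3796]
orientation: [0.0, 0.455, 0.89, -0.001]
force: [1.3, -0.7, -0.4]
finger_gap: 0.0853
clock: 2.15
tcp_pos: [0.5242, 0.0653, 0.3789]
orientation: [-0.001, 0.455, 0.891, -0.001]
force: [-0.6, -0.7, -0.1]
finger_gap: 0.0853
[-0.039  0.038  1.468 -0.002  1.638 -0.665] [0.52423592 0.06530971 0.37894519] [-6.000e-04  4.549e-01  8.905e-01 -1.200e-03]
```

View pics/w1.png

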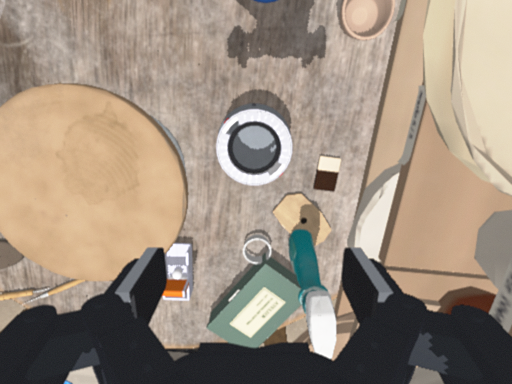

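```bash
python3 - <<'E'
import cv2,numpy as np
a=cv2.imread("pics/w1.png")
c1=cv2.resize(a[95:200,205:305],None,fx=5,fy=5,interpolation=cv2.INTER_CUBIC)
c2=cv2.resize(a[230:310,145:215],None,fx=6,fy=6,interpolation=cv2.INTER_CUBIC)
h=max(c1.shape[0],c2.shape[0]); 
o=np.zeros((h,c1.shape[1]+c2.shape[1],3),np.uint8)
o=np.zeros((h,c1.shape[1]+c2.shape[1],3),np.uint8); o[:c1.shape[0],:c1.shape[1]]=c1;o[:c2.shape[0],c1.shape[1]:]=c2
print(c1.shape,c2.shape)
cv2.imwrite("pics/w1c.png",o[:600,:800]); cv2.imwrite("pics/w1d.png",c2)
E
```

```text
(525, 500, 3) (480, 420, 3)
```

View pics/w1c.png

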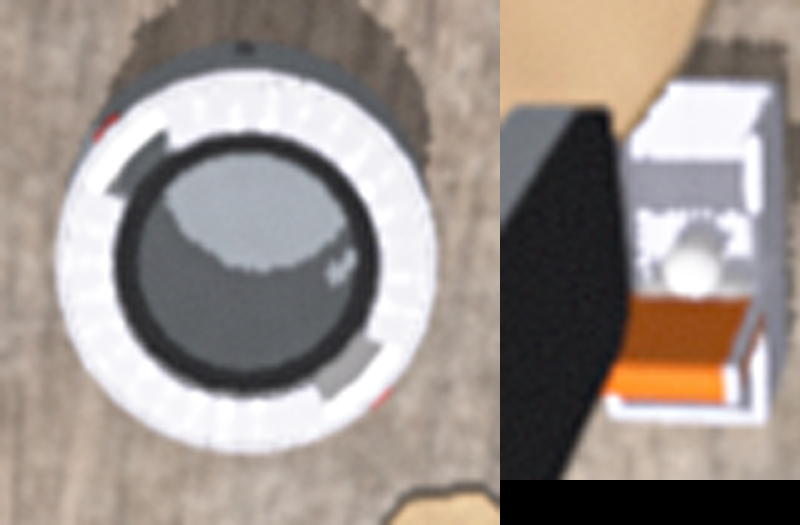

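View pics/w1d.png

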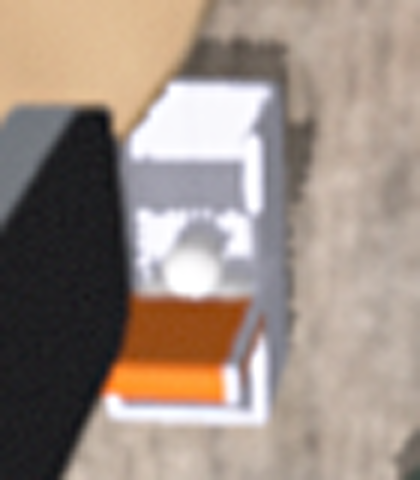

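```bash
python3 - <<'E'
from h import *
from scipy.optimize import least_squares
o=np.load("o1.npy",allow_pickle=True).item()
W=cam("wrist",o);S=cam("scene");D=cam("side")
print("jar c",onz(W,254.4,147,0.081)); g=[onz(W,205+x/5,95+y/5,0.078) for x,y in((140,160),(350,370))]; print("gaps",g, (g[0]+g[1])/2, np.degrees(np.arctan2(*(g[0]-g[1])[1::-1])))
r=[onz(W,205+x/5,95+y/5,0.072) for x,y in((104,128),(383,398))]; print("bars",r,np.linalg.norm(r[0]-r[1]),np.degrees(np.arctan2(*(r[0]-r[1])[1::-1])))
a=lambda x,y:(230+x/4,110+y/4)
d=lambda x,y:(150+x/3.2,130+y/3.2)
img=cv2.imread("pics/w1.png")
# wrist tan mask contour
hsv=cv2.cvtColor(img,cv2.COLOR_BGR2HSV)
m=((hsv[...,1]>85)&(hsv[...,0]>8)&(hsv[...,0]<22)&(hsv[...,2]>120)).astype(np.uint8)
m[:, 200:]=0; m=cv2.morphologyEx(m,cv2.MORPH_OPEN,np.ones((5,5)))
n,l,st,_=cv2.connectedComponentsWithStats(m); k=1+np.argmax(st[1:,4]); c=cv2.findContours((l==k).astype(np.uint8),0,1)[0][0][:,0]
c=c[(c[:,0]>30)&(c[:,0]<190)&(c[:,1]<240)]; c=c[::6]; print(len(c),st[k])
pts=[(W,p) for p in c if p[0]>40 and p[1]<235]
pts+=[(S,a(*p)) for p in((130,237),(250,258),(300,290),(325,325))]*3
pts+=[(D,d(*p)) for p in((355,133),(450,155),(480,180),(260,152),(225,180))]*3
def f(q):
    return [np.hypot(*(onz(C,*p,q[2])[:2]-q[:2]))-q[3] for C,p in pts]
s=least_squares(f,[.35,-.1,.14,.13],loss="soft_l1",f_scale=.003); print("wheel",s.x,np.array(f(s.x)).round(4))
# scoop
e=lambda x,y:(145+x/6,230+y/6)
for nm,p,z in(("orange TR",(225,370),.085),("orange TL",(105,368),.085),("oTR2",(225,403),.085),("oTL2",(103,393),.085),("rim TR",(275,85),.034),("rim TL",(165,82),.034),("rim BR",(265,420),.034),("BL",(108,412),.034)): print(nm,onz(W,*e(*p),z).round(4))
E
```

```text
jar c [0.51807095 0.07597747 0.081     ]
gaps [array([0.4782812 , 0.08061634, 0.078     ]), array([0.56087523, 0.06736599, 0.078     ])] [0.51957822 0.07399117 0.078     ] 170.88584573043778
bars [array([0.46520481, 0.08122865, 0.072     ]), array([0.57492544, 0.06547248, 0.072     ])] 0.1108461654503379 171.82804340273083
122 [  37   84  132  132 9632]
wheel [ 0.37252879 -0.02928857  0.1447425   0.06724189] [ 0.0203  0.0154  0.0127  0.013   0.0169  0.0218  0.0251  0.028   0.0196
  0.0145  0.0132  0.0086  0.0035 -0.0012 -0.0048 -0.0001 -0.0045 -0.0098
 -0.0149 -0.0173 -0.0166 -0.0178 -0.0188 -0.0188 -0.0224 -0.0186 -0.0141
 -0.0101 -0.0077 -0.0034 -0.0003  0.0055  0.0077  0.0006 -0.0029 -0.0066
 -0.0089 -0.0069 -0.0009 -0.0022 -0.0023 -0.001  -0.0009  0.0006 -0.0044
 -0.0045 -0.0025 -0.0025 -0.0034 -0.01   -0.0107 -0.0066  0.0003  0.0075
  0.0109  0.0079  0.0086  0.0104  0.0077  0.0007 -0.0057 -0.0087 -0.0102
 -0.0107 -0.0161 -0.0229 -0.0229 -0.0279 -0.021  -0.0151 -0.0102 -0.0029
 -0.0048 -0.0121 -0.0138 -0.0082 -0.0052 -0.0121 -0.0106 -0.0107 -0.0118
 -0.0131 -0.0085 -0.0037 -0.006  -0.0043 -0.0018 -0.0041  0.0006 -0.0029
  0.0009  0.0061  0.0103  0.0082  0.0082  0.0067  0.0051  0.0045  0.004
  0.0026  0.0031 -0.0014 -0.0053 -0.0094 -0.0067 -0.0008 -0.0033  0.0009
  0.0035  0.0045  0.0057  0.0075  0.0078  0.0098  0.0112  0.0131  0.0155
  0.0175  0.0199  0.0072  0.0577  0.0814  0.0955  0.0072  0.0577  0.0814
  0.0955  0.0072  0.0577  0.0814  0.0955 -0.0018  0.0561  0.084  -0.0035
  0.0297 -0.0018  0.0561  0.084  -0.0035  0.0297 -0.0018  0.0561  0.084
 -0.0035  0.0297]
orange TR [ 0.561  -0.1808  0.085 ]
orange TL [ 0.5345 -0.1993  0.085 ]
oTR2 [ 0.5665 -0.1897  0.085 ]
oTL2 [ 0.5382 -0.2064  0.085 ]
rim TR [ 0.5321 -0.1291  0.034 ]
rim TL [ 0.5062 -0.1468  0.034 ]
rim BR [ 0.5903 -0.2266  0.034 ]
BL [ 0.5501 -0.2523  0.034 ]
```

```bash
python3 - <<'E'
from h import *
from scipy.optimize import least_squares
o=np.load("o1.npy",allow_pickle=True).item()
W=cam("wrist",o);S=cam("scene");D=cam("side")
a=lambda x,y:(230+x/4,110+y/4)
d=lambda x,y:(150+x/3.2,130+y/3.2)
P=[(W,p) for p in((85,84),(130,104),(163,137),(182,180),(186,205),(173,243),(45,88),(18,96))]
P+=[(S,a(*p)) for p in((130,237),(250,258),(300,290),(325,325))]
P+=[(D,d(*p)) for p in((355,133),(450,155),(480,180),(260,152))]
f=lambda q:[np.hypot(*(onz(C,*p,q[2])[:2]-q[:2]))-q[3] for C,p in P]
s=least_squares(f,[.35,-.1,.14,.13]); q=s.x;print("wheel",q,np.array(f(q)).round(4))
v=np.array([.519,.075])-q[:2]; print(v,np.hypot(*v),np.hypot(*v)-q[3],np.degrees(np.arctan2(v[1],v[0])))
E
```

```text
wheel [ 0.37036986 -0.09377444  0.13513669  0.13079972] [ 0.0031  0.0013 -0.0005 -0.0015  0.001  -0.0006 -0.0018 -0.0003 -0.0042
  0.0009  0.0021 -0.0001  0.0022  0.0008 -0.0016 -0.0008]
[0.14863014 0.16877444] 0.2248904847382761 0.0940907630674521 48.631447294196725
```

```bash
python3 - <<'E'
from h import *
o=np.load("o1.npy",allow_pickle=True).item()
W=cam("wrist",o)
for p in((208,325),(262,262),(258,262),(245,255),(255,250)): print(p,onz(W,*p,.05).round(3),onz(W,*p,.0).round(3))
o=manip.get_obs();Rw=Rt(o["orientation"]); print((Rw.T@(np.array([.5405,-.2009,.17])-o["tcp_pos"])*1000).round(1),o["clock"])
E
```

```text
(208, 325) [ 0.643 -0.24   0.05 ] [ 0.661 -0.281  0.   ]
(262, 262) [ 0.646 -0.078  0.05 ] [ 0.664 -0.101  0.   ]
(258, 262) [ 0.64  -0.082  0.05 ] [ 0.658 -0.105  0.   ]
(245, 255) [ 0.615 -0.084  0.05 ] [ 0.63  -0.107  0.   ]
(255, 250) [ 0.623 -0.067  0.05 ] [ 0.639 -0.088  0.   ]
[-225.2 -142.3  209.4] 2.2
```

```bash
python3 -m creep '0 -50 -32 20 0; 0 -100 -64 50 0.03; 0 -150 -95 90 0.06; 0 -190 -120 140 0.06; 0 -215 -135 190 0.06; 0 -225 -142 200 0.06; 0 -225 -142 200 0.06; 0 -225 -142 200 0.06' 20
python3 - <<'E'
from h import *
o=manip.get_obs(); print(o["tcp_pos"],o["orientation"].round(4)); np.save("o2.npy",o,allow_pickle=True)
cv2.imwrite("pics/w2.png",manip.read_camera("wrist"))
E
```

```text
clock: 3.2
tcp_pos: [0.5427, -0.2002, 0.1817]
orientation: [0.001, 0.481, 0.877, -0.001]
force: [0.1, -0.1, 0.5]
finger_gap: 0.0854
[ 0.54270767 -0.20018233  0.18165825] [ 0.0015  0.4809  0.8768 -0.0009]
```

View pics/w2.png

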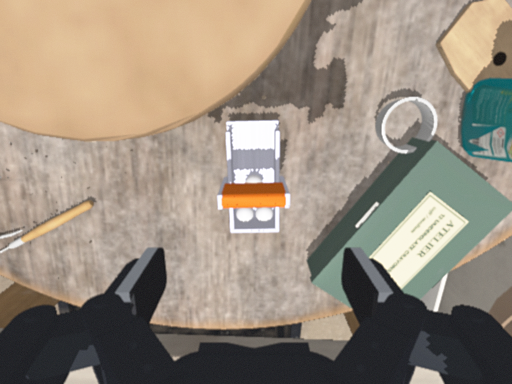

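```bash
python3 - <<'E'
import cv2
a=cv2.imread("pics/w2.png")
cv2.imwrite("pics/w2c.png",cv2.resize(a[110:245,200:305],None,fx=4.4,fy=4.4,interpolation=cv2.INTER_CUBIC))
E
```

```text
(no output)
```

View pics/w2c.png

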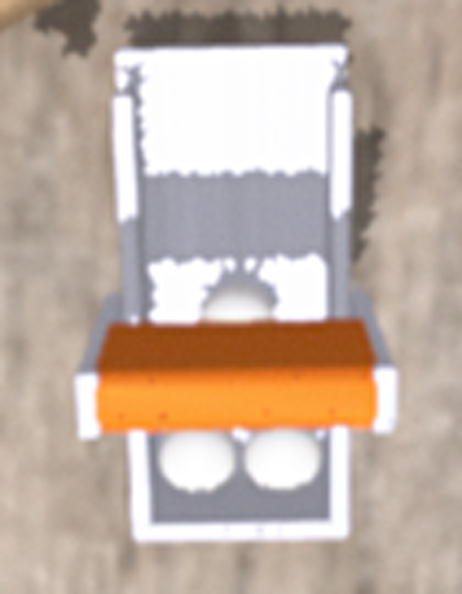

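```bash
python3 - <<'E'
from h import *
o=np.load("o2.npy",allow_pickle=True).item()
W=cam("wrist",o); e=lambda x,y:(200+x/4.4,110+y/4.4)
P=[onz(W,*e(*p),.085) for p in((77,375),(397,370),(395,430),(80,437))]
c=sum(P)/4;print(c,[np.linalg.norm(P[i]-P[(i+1)%4]).round(4) for i in range(4)])
d=P[1]-P[0]+P[2]-P[3]; print(np.degrees(np.arctan2(d[1],d[0])))
Rw=Rt(o["orientation"]);print("tool y",np.degrees(np.arctan2(Rw[1,1],Rw[0,1])))
pan=[onz(W,*e(*p),.034).round(4) for p in((113,97),(352,92),(348,538),(132,540))]; print(pan)
print("wheel edge test",[onz(W,*p,.135).round(4) for p in ((170,132),(250,85))], [np.hypot(*(onz(W,*p,.135)[:2]-[.370,-.094])) for p in ((170,132),(250,85),(100,137))])
print((Rw.T@(np.array([c[0],c[1],.063])-o["tcp_pos"])*1000).round(1))
E
```

```text
[ 0.54272966 -0.19860139  0.085     ] [np.float64(0.0557), np.float64(0.0111), np.float64(0.0557), np.float64(0.0115)]
33.68729596601811
tool y 32.51267994483153
[array([ 0.4963, -0.1721,  0.034 ]), array([ 0.5362, -0.1454,  0.034 ]), array([ 0.5905, -0.2272,  0.034 ]), array([ 0.5501, -0.2536,  0.034 ])]
wheel edge test [array([ 0.4718, -0.1744,  0.135 ]), array([ 0.4961, -0.1296,  0.135 ])] [np.float64(0.1296772800473975), np.float64(0.131016936658783), np.float64(0.12529259416445226)]
[  1.7   0.9 118.7]
```

```bash
python3 -m creep '0 2 1 50 -0.02; 0 2 1 95 -0.02; 0 2 1 115 -0.02; 0 2 1 118 -0.02; 0 2 1 118 -0.02; 1 2 1 118 -0.02; 1 2 1 118 -0.02; 1 2 1 118 -0.02' 25;  python3 - <<'E'
from h import *
o=manip.get_obs(); print(o["tcp_pos"],o["finger_gap"],o["force"])
E
```

```text
clock: 4.25
tcp_pos: [0.5438, -0.1988, 0.0657]
orientation: [0.003, 0.472, 0.882, -0.001]
force: [-1.0, 0.6, 6.0]
finger_gap: 0.0557
[ 0.54383546 -0.19882863  0.06569904] 0.05567060414181506 [-0.99423447  0.58134392  6.04319746]
```

```bash
python3 -m creep '1 0 0 -20 0; 1 0 0 -50 0; 1 0 0 -85 0; 1 0 0 -120 0; 1 10 2 -145 0.05; 1 25 6 -160 0.15; 1 45 12 -165 0.28; 1 65 17 -165 0.42' 25
python3 - <<'E'
from h import *
o=manip.get_obs(); print(o["tcp_pos"],o["orientation"],o["finger_gap"],o["force"],o["joints"].round(2));np.save("o3.npy",o,allow_pickle=True)
cv2.imwrite("pics/w3.png",manip.read_camera("wrist"))
cv2.imwrite("pics/s3.png",manip.read_camera("side"))
E
```

```text
clock: 5.25
tcp_pos: [0.5207, -0.134, 0.2304]
orientation: [0.003, 0.647, 0.762, -0.0]
force: [0.4, 0.2, -2.6]
finger_gap: 0.0557
[ 0.52074296 -0.13395203  0.2303695 ] [ 3.30641124e-03  6.47221474e-01  7.62294829e-01 -1.60674325e-04] 0.05574129808296697 [ 0.40163248  0.19852472 -2.6402408 ] [-0.41  0.14  1.66 -0.    1.33 -0.57]
```

View pics/w3.png

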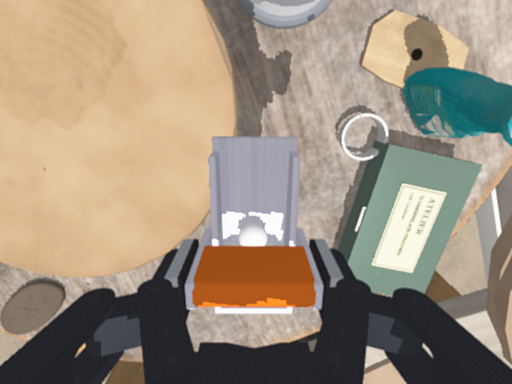

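View pics/s3.png

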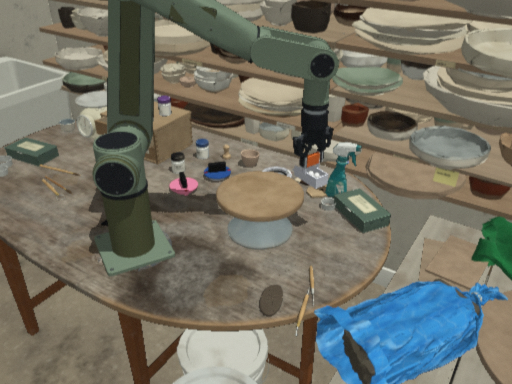

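```bash
python3 -m creep '1 20 -4 0 0.13; 1 42 -7 0 0.26; 1 65 -11 0 0.39; 1 88 -14 0 0.52; 1 110 -17 0 0.65; 1 132 -20 0 0.77; 1 150 -23 0 0.86; 1 160 -25 0 0.89' 25
python3 - <<'E'
from h import *
o=manip.get_obs(); print(o["tcp_pos"],o["orientation"],o["finger_gap"],o["force"],o["joints"].round(2));np.save("o4.npy",o,allow_pickle=True)
cv2.imwrite("pics/w4.png",manip.read_camera("wrist"))
cv2.imwrite("pics/s4.png",manip.read_camera("scene"))
E
```

```text
clock: 6.35
tcp_pos: [0.4679, 0.0211, 0.2284]
orientation: [0.002, 0.911, 0.413, 0.0]
force: [0.0, -0.7, -2.8]
finger_gap: 0.0559
[0.46794219 0.02111078 0.22843919] [1.86004176e-03 9.10676603e-01 4.13115707e-01 2.77886975e-04] 0.05585580303830638 [ 0.02714932 -0.68484229 -2.76713077] [-0.14 -0.    1.82 -0.    1.32  0.58]
```

View pics/w4.png

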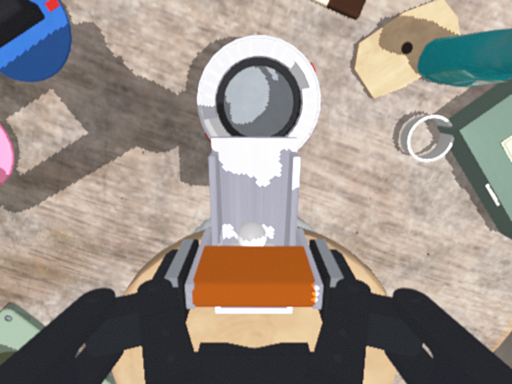

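View pics/s4.png

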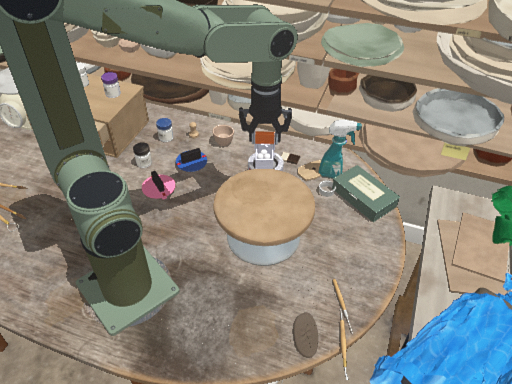

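```bash
python3 - <<'E'
from h import *
o=np.load("o4.npy",allow_pickle=True).item()
W=cam("wrist",o); j=onz(W,258.5,98,.081); print("jar",j)
Rw=Rt(o["orientation"])
print("jar in tool mm",Rw.T@(j-o["tcp_pos"])*1000)
j2=np.array([.519,.075,.081]); print(Rw.T@(j2-o["tcp_pos"])*1000)
w=np.array([.370,-.094,.135]); print("wheel centre in tool",Rw.T@(w-o["tcp_pos"])*1000)
# wheel edge points visible
print([ (np.hypot(*(onz(W,*p,.135)[:2]-w[:2])).round(4)) for p in((150,270),(185,237),(350,250),(380,285))])
print("spout", proj(W,o["tcp_pos"]+Rw@np.array([.056,0,.0485-.002])))
E
```

```text
jar [0.52129097 0.07699983 0.081     ]
jar in tool mm [ 77.34387038   2.79569592 147.37062923]
[ 74.33014438   2.38912453 147.37226474]
wheel centre in tool [-151.02822316    1.78680492   93.6019812 ]
[np.float64(0.1287), np.float64(0.1363), np.float64(0.1344), np.float64(0.1297)]
spout [256.18490117 138.15322551]
```

```bash
python3 -m creep '1 4 1 8 0; 1 8 2 15 0; 1 10 2.5 22 0; 1 10 2.5 27 0; 1 12 2.5 29 0; 1 15 2.5 31 0; 1 17 2.5 33 0; 1 17 2.5 33 0' 20
python3 - <<'E'
from h import *
o=manip.get_obs(); print(o["tcp_pos"],o["finger_gap"],o["force"],o["torque"]);np.save("o5.npy",o,allow_pickle=True)
cv2.imwrite("pics/w5.png",manip.read_camera("wrist"))
a=manip.read_camera("side");cv2.imwrite("pics/s5.png",cv2.resize(a[130:230,200:330],None,fx=5,fy=5))
E
```

```text
clock: 7.45
tcp_pos: [0.4834, 0.0335, 0.1981]
orientation: [0.002, 0.91, 0.414, 0.003]
force: [0.5, 5.6, 8.6]
finger_gap: 0.0556
[0.48337631 0.03349113 0.19808229] 0.0556285154565123 [0.46078962 5.62375932 8.59664489] [ 0.71038005  0.30162067 -0.12809542]
```

View pics/w5.png

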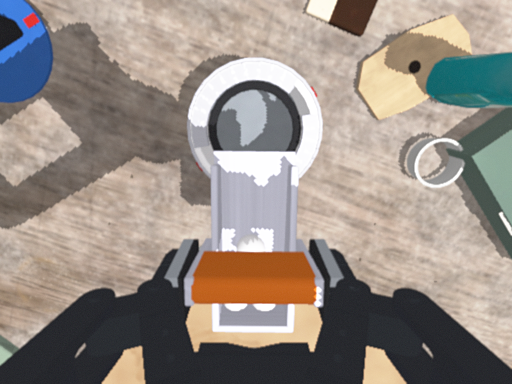

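View pics/s5.png

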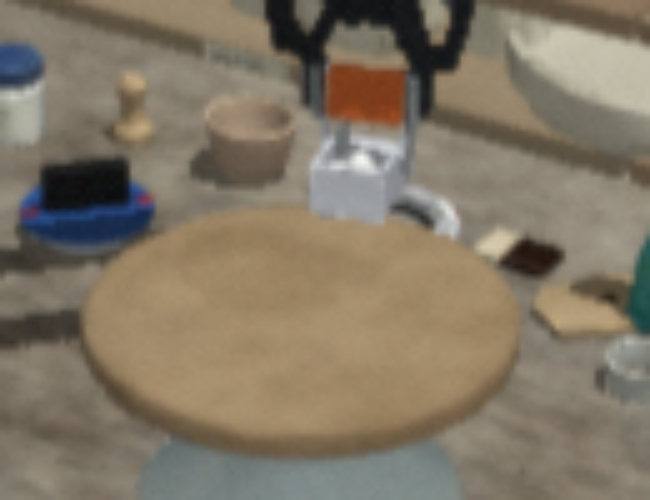

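```bash
python3 -m creep '1 4 0 6 0; 1 10 0 12 0; 1 15 0 17 0; 1 19 0 22 0; 1 23 0 27 0; 1 26 0 32 0; 1 28 0 34 0; 1 28 0 34 0' 20
python3 - <<'E'
from h import *
o=manip.get_obs(); print(o["tcp_pos"],o["finger_gap"],o["force"],o["torque"]);np.save("o6.npy",o,allow_pickle=True)
cv2.imwrite("pics/w6.png",manip.read_camera("wrist"))
a=manip.read_camera("side");cv2.imwrite("pics/s6.png",cv2.resize(a[130:230,200:330],None,fx=5,fy=5))
E
```

```text
clock: 8.55
tcp_pos: [0.5024, 0.055, 0.164]
orientation: [0.001, 0.91, 0.414, 0.004]
force: [1.8, 3.4, 1.0]
finger_gap: 0.0556
[0.50244267 0.05499022 0.16400131] 0.05559737709325324 [1.78962262 3.43531757 1.01373591] [ 0.47746285 -0.220608   -0.06583049]
```

View pics/w6.png

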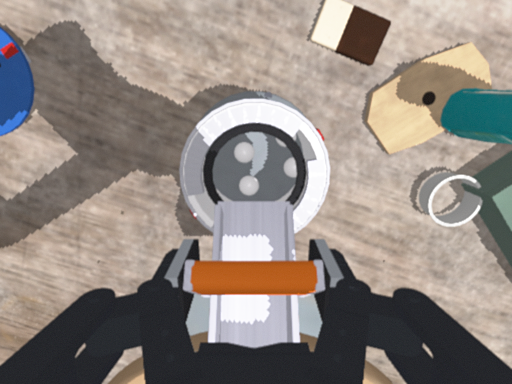

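View pics/s6.png

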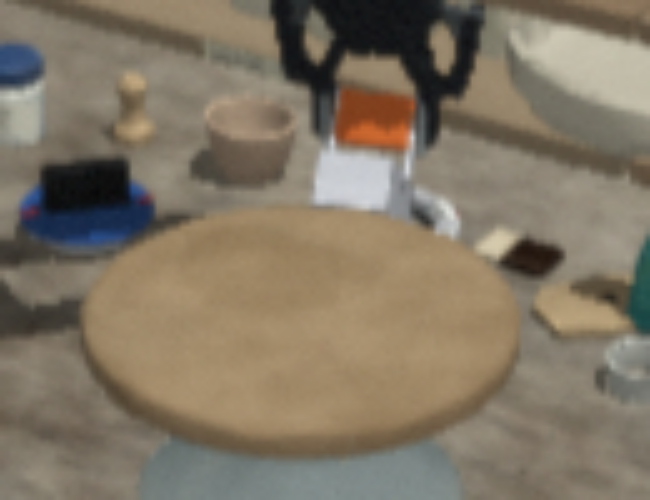

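```bash
python3 -m creep '1 0 0 -10 0; 1 0 0 -30 0; 1 -5 0 -60 0; 1 -20 0 -80 0; 1 -30 0 -85 0; 1 -30 0 -85 0; 1 -30 0 -85 0; 1 -30 0 -85 0' 25
python3 - <<'E'
from h import *
o=manip.get_obs(); print(o["tcp_pos"],o["finger_gap"],o["force"],o["torque"]);np.save("o7.npy",o,allow_pickle=True)
cv2.imwrite("pics/w7.png",manip.read_camera("wrist"))
E
```

```text
clock: 9.65
tcp_pos: [0.4815, 0.0325, 0.2479]
orientation: [0.001, 0.91, 0.414, 0.003]
force: [-0.4, -0.2, -1.3]
finger_gap: 0.0556
[0.48153263 0.03251525 0.24785605] 0.05559602973655253 [-0.40283936 -0.17151028 -1.27321204] [ 0.08872703 -0.0603768  -0.01282328]
```

View pics/w7.png

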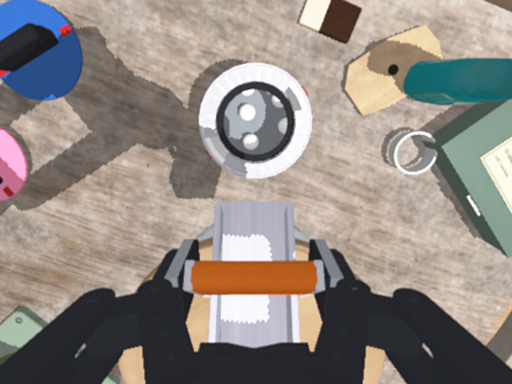

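```bash
python3 - <<'E'
import cv2
a=cv2.imread("pics/w7.png")
cv2.imwrite("pics/w7c.png",cv2.resize(a[55:185,190:320],None,fx=4.5,fy=4.5,interpolation=cv2.INTER_CUBIC))
E
```

```text
(no output)
```

View pics/w7c.png

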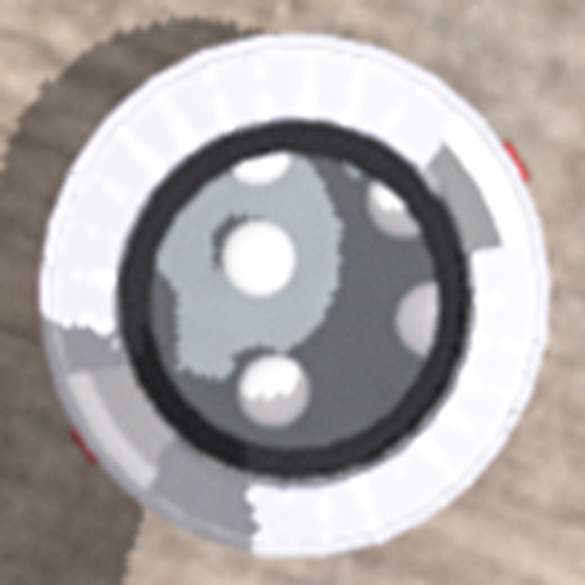

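```bash
python3 -m creep '1 -10 15 0 -0.12; 1 -28 40 0 -0.3; 1 -48 68 0 -0.47; 1 -68 95 0 -0.65; 1 -88 122 0 -0.83; 1 -108 150 0 -1.0; 1 -122 170 0 -1.18; 1 -128 177 0 -1.3' 25
python3 - <<'E'
from h import *
o7=np.load("o7.npy",allow_pickle=True).item()
W=cam("wrist",o7); e=lambda x,y:(190+x/4.5,55+y/4.5)
print("jar",onz(W,*e(295,295),.081)); r=[onz(W,*e(*p),.074) for p in((84,445),(516,160))]; d=r[0]-r[1]; print((r[0]+r[1])/2,np.linalg.norm(d),np.degrees(np.arctan2(d[1],d[0])))
print([onz(W,*e(*p),.078) for p in((110,405),(470,200))])
o=manip.get_obs(); print(o["tcp_pos"],o["orientation"],o["finger_gap"])
Rw=Rt(o["orientation"]);print(np.degrees(np.arctan2(Rw[1,0],Rw[0,0])))
E
```

```text
clock: 10.7
tcp_pos: [0.531, -0.1816, 0.2474]
orientation: [0.002, 0.473, 0.881, 0.002]
force: [0.5, -0.7, -1.9]
finger_gap: 0.0557
jar [0.52246121 0.074458   0.081     ]
[0.52040095 0.07240249 0.074     ] 0.10984190566214513 171.74125048298976
[array([0.47715015, 0.08304794, 0.078     ]), array([0.56216132, 0.06496013, 0.078     ])]
[ 0.53102256 -0.18164863  0.24736562] [0.00223397 0.47301259 0.8810507  0.00194206] 0.05572321655070911
123.5393404241271
```

```bash
python3 -m creep '1 5 0 50 0; 1 10 0 95 0; 1 10 0 130 0; 1 10 0 150 0; 1 5 0 157 0; 1 -4 0 160 0; 1 -13 0 163 0; 1 -22 0 166 0' 20
python3 - <<'E'
from h import *
o=manip.get_obs(); print(o["tcp_pos"],o["force"],o["torque"])
cv2.imwrite("pics/w8.png",manip.read_camera("wrist"))
a=manip.read_camera("side");cv2.imwrite("pics/s8.png",cv2.resize(a[150:270,250:400],None,fx=5,fy=5))
E
```

```text
clock: 11.7
tcp_pos: [0.5454, -0.201, 0.0824]
orientation: [0.003, 0.473, 0.881, 0.002]
force: [-0.1, 0.6, -1.6]
finger_gap: 0.0556
[ 0.5454161  -0.20098954  0.0823873 ] [-0.11087719  0.59106397 -1.56953155] [ 0.00818578  0.0418676  -0.02724996]
```

View pics/s8.png

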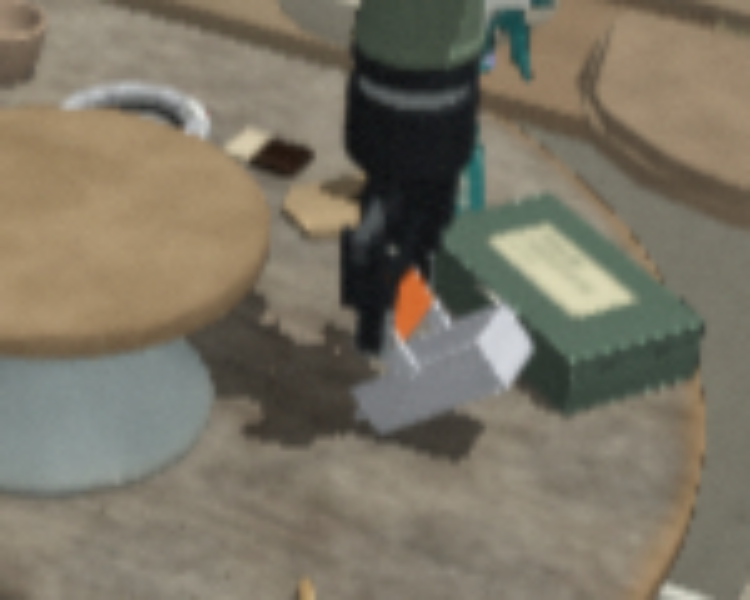

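```bash
python3 -m creep '1 0 0 6 0; 1 -5 0 9 0; 1 -12 0 11 0; 1 -19 0 13 0; 1 -26 0 15 0; 1 -33 0 16 0; 1 -38 0 17 0; 1 -38 0 18 0' 20
python3 - <<'E'
from h import *
o=manip.get_obs(); print(o["tcp_pos"],o["force"],o["torque"])
a=manip.read_camera("side");cv2.imwrite("pics/s9.png",cv2.resize(a[150:270,250:400],None,fx=5,fy=5))
E
```

```text
clock: 12.8
tcp_pos: [0.5676, -0.234, 0.0664]
orientation: [0.005, 0.473, 0.881, 0.001]
force: [-2.4, -1.4, 7.9]
finger_gap: 0.0561
[ 0.56756544 -0.23403438  0.06636773] [-2.35938801 -1.40621068  7.85809438] [ 0.04629606  0.52671751 -0.01201628]
```

View pics/s9.png

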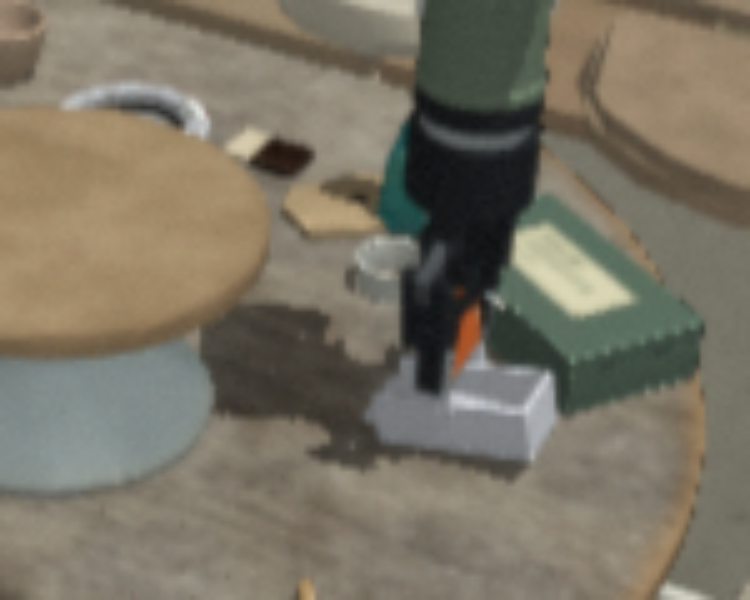

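```bash
python3 -m creep '1 0 0 2 0; 0.2 0 0 1 0; 0 0 0 0 0; 0 0 0 0 0; 0 0 0 -30 0; 0 0 0 -80 0; 0 0 0 -130 0; 0 0 0 -170 0' 20
python3 - <<'E'
from h import *
o=manip.get_obs(); print(o["tcp_pos"],o["orientation"],o["force"]); np.save("o10.npy",o,allow_pickle=True)
cv2.imwrite("pics/w10.png",manip.read_camera("wrist"))
a=manip.read_camera("side");cv2.imwrite("pics/s10.png",cv2.resize(a[150:270,250:400],None,fx=5,fy=5))
E
```

```text
clock: 13.85
tcp_pos: [0.5662, -0.2338, 0.2386]
orientation: [0.006, 0.473, 0.881, 0.001]
force: [0.2, 0.6, 0.1]
finger_gap: 0.0853
[ 0.56618435 -0.23376247  0.23861709] [0.00592922 0.47328953 0.88088587 0.00139522] [0.21369498 0.61050994 0.11302893]
```

View pics/s10.png

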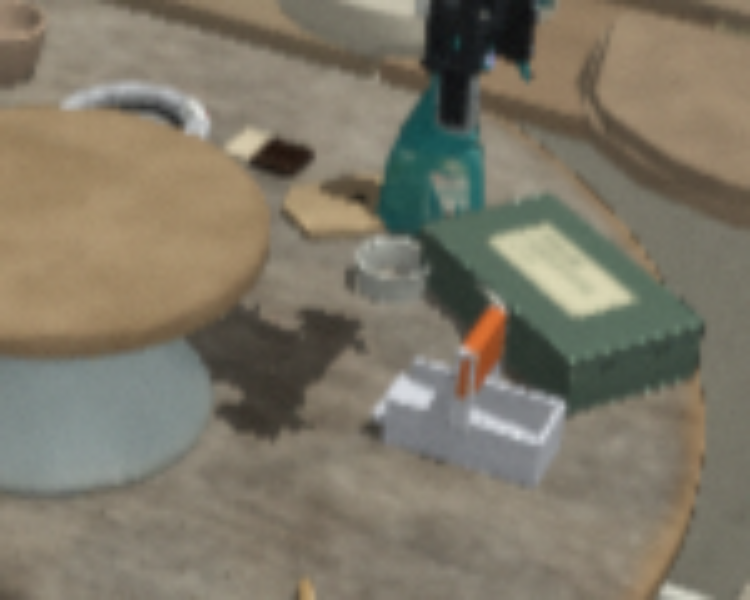

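View pics/w10.png

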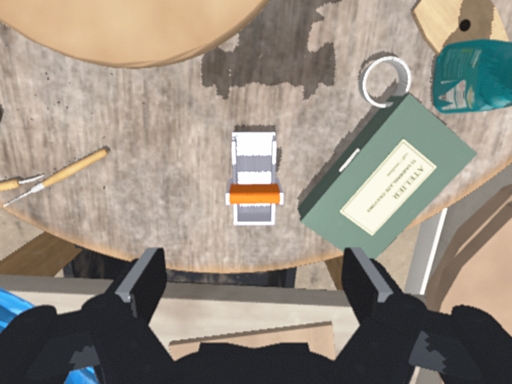

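```bash
python3 -m creep '0 45 11 0 -0.05; 0 103 26 0 -0.15; 0 160 40 0 -0.25; 0 218 54 0 -0.35; 0 276 69 0 -0.45; 0 334 83 0 -0.55; 0 390 98 0 -0.65; 0 448 112 0 -0.72' 20
python3 -m creep '0 40 -37 0 0; 0 60 -50 0 0; 0 60 -50 0 0; 0 60 -50 0 0; 0 60 -50 0 0; 0 60 -50 0 0; 0 60 -50 0 0; 0 60 -50 0 0' 
python3 - <<'E'
from h import *
o=manip.get_obs(); print(o["tcp_pos"],o["orientation"],o["joints"].round(2)); np.save("o11.npy",o,allow_pickle=True)
cv2.imwrite("pics/w11.png",manip.read_camera("wrist"))
E
```

```text
clock: 14.95
tcp_pos: [0.4137, 0.2015, 0.2353]
orientation: [0.01, 0.132, 0.991, -0.003]
force: [0.9, 0.0, 0.0]
finger_gap: 0.0854
clock: 15.95
tcp_pos: [0.3429, 0.1689, 0.2341]
orientation: [0.01, 0.132, 0.991, -0.003]
force: [0.1, -0.2, 0.0]
finger_gap: 0.0851
[0.34286486 0.16885868 0.23410941] [ 0.01030629  0.13157641  0.99124792 -0.00299697] [ 0.24 -0.22  2.   -0.01  1.35 -1.06]
```

View pics/w11.png

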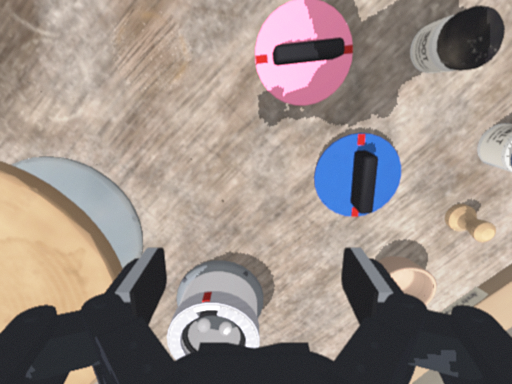

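```bash
python3 - <<'E'
import cv2
a=cv2.imread("pics/w11.png")
cv2.imwrite("pics/w11c.png",cv2.resize(a[125:225,305:410],None,fx=5.5,fy=5.5,interpolation=cv2.INTER_CUBIC))
E
```

```text
(no output)
```

View pics/w11c.png

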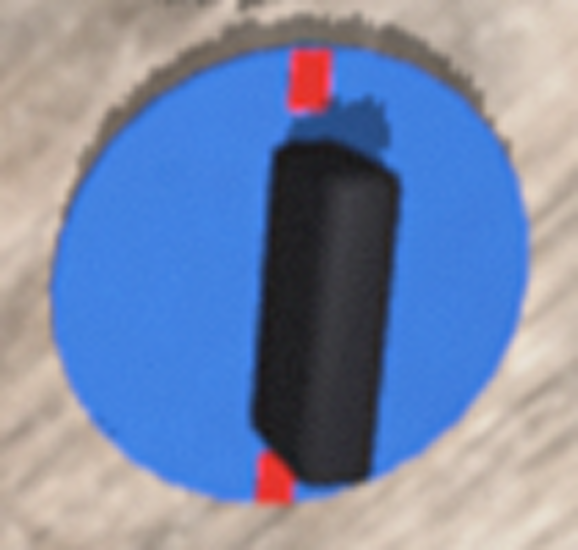

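```bash
python3 - <<'E'
from h import *
o=np.load("o11.npy",allow_pickle=True).item()
W=cam("wrist",o);e=lambda x,y:(305+x/5.5,125+y/5.5)
P=[onz(W,*e(*p),.02) for p in((310,52),(274,503))]; d=P[0]-P[1]; c=(P[0]+P[1])/2
print("dashes",P,c,np.linalg.norm(d),np.degrees(np.arctan2(d[1],d[0])))
B=[onz(W,*e(*p),.056) for p in((328,160),(400,180),(370,482),(302,482))];print(B,sum(B)/4); d=B[0]+B[1]-B[2]-B[3];print(np.degrees(np.arctan2(d[1],d[0])))
Q=[onz(W,*e(*p),.02) for p in((50,290),(530,245),(320,45),(265,503))];print([q.round(4) for q in Q])
Rw=Rt(o["orientation"]);print("toolx",np.degrees(np.arctan2(Rw[1,0],Rw[0,0])),Rw[:,2])
print(Rw.T@(np.array([*c[:2],.15])-o["tcp_pos"])*1000)
E
```

```text
dashes [array([0.34115891, 0.2932194 , 0.02      ]), array([0.43657581, 0.27092999, 0.02      ])] [0.38886736 0.2820747  0.02      ] 0.09798573491851545 166.85147606540428
[array([0.35339568, 0.28260078, 0.056     ]), array([0.36051272, 0.29478474, 0.056     ]), array([0.41874519, 0.28118862, 0.056     ]), array([0.41531718, 0.26841059, 0.056     ])] [0.38699269 0.28174618 0.056     ]
166.9789187924501
[array([0.3763, 0.2332, 0.02  ]), array([0.3926, 0.3314, 0.02  ]), array([0.3403, 0.2954, 0.02  ]), array([0.4361, 0.269 , 0.02  ])]
toolx 164.8796949158005 [ 0.01964351 -0.00865362 -0.9997696 ]
[-13.08966589 121.56811548  84.01395646]
```

```bash
python3 - <<'E'
from h import *
o=manip.get_obs();Rw=Rt(o["orientation"])
for z in(.15,.1,.044):print(Rw.T@(np.array([.388,.282,z])-o["tcp_pos"])*1000)
E
python3 -m creep '0 -6 45 0 -0.03; 0 -11 90 15 -0.035; 0 -13 115 40 -0.035; 0 -13 121.5 70 -0.035; 0 -13 121.5 90 -0.035; 0 -13 121.5 90 -0.035; 0 -13 121.5 90 -0.035; 0 -13 121.5 90 -0.035' 30
python3 - <<'E'
from h import *
o=manip.get_obs();Rw=Rt(o["orientation"]); print(o["tcp_pos"],np.degrees(np.arctan2(Rw[1,0],Rw[0,0])),Rw[:,2]);np.save("o12.npy",o,allow_pickle=True)
a=manip.read_camera("wrist");cv2.imwrite("pics/w12.png",a)
print(Rw.T@(np.array([.388,.282,.044])-o["tcp_pos"])*1000)
E
```

```text
[-12.32319974 121.30719615  83.9817754 ]
[-11.26195501 121.47098457 133.9702434 ]
[-10.07336091 121.65442761 189.95732756]
clock: 17.0
tcp_pos: [0.3897, 0.2823, 0.1454]
orientation: [0.011, 0.114, 0.993, -0.002]
force: [1.0, -0.6, -1.2]
finger_gap: 0.0854
[0.3897495  0.28233496 0.14540476] 166.87266269823908 [ 0.02210929 -0.00745652 -0.99972775]
[  3.98239996  -0.49651018 101.34097178]
```

View pics/w12.png

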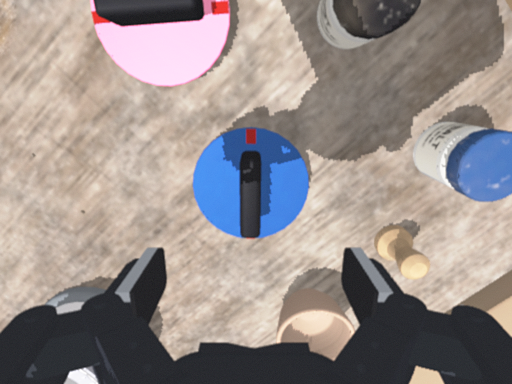

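```bash
python3 - <<'E'
from h import *
o=np.load("o12.npy",allow_pickle=True).item()
W=cam("wrist",o);Rw=Rt(o["orientation"])
f=lambda u,v,z:(Rw.T@(onz(W,u,v,z)-o["tcp_pos"])*1000).round(1)
print("L,R",f(193.5,183,.02),f(309.5,181,.02),"T,B",f(251,127,.02),f(250,238,.02),"dash",f(251,135,.02))
print("bar",f(251,165,.056),f(250,236,.056))
E
```

```text
L,R [  7.6 -49.8 125.4] [  9.5  49.4 125.1] T,B [ 54.8  -0.5 124.2] [-44.7  -1.6 126.5] dash [ 48.4  -0.5 124.3]
bar [31.3 -0.2 88.7] [-25.2  -1.1  90. ]
```

```bash
python3 -m creep '0 3 -0.5 45 0; 0 4 -0.5 80 0; 0 4 -0.5 98 0; 0 4 -0.5 101 0; 0.5 4 -0.5 101 0; 1 4 -0.5 101 0; 1 4 -0.5 101 0; 1 4 -0.5 101 0' 60
python3 -m creep '1 0 0 0 0; 1 0 0 0 0; 1 0 0 -5 0; 1 0 0 -30 0; 1 0 0 -60 0; 1 0 0 -95 0; 1 0 0 -115 0; 1 0 0 -115 0' 60
python3 - <<'E'
from h import *
o=manip.get_obs();Rw=Rt(o["orientation"]); print(o["tcp_pos"],np.degrees(np.arctan2(Rw[1,0],Rw[0,0])),Rw[:,2],Rw[2],o["joints"].round(2));np.save("o13.npy",o,allow_pickle=True)
a=manip.read_camera("wrist");cv2.imwrite("pics/w13.png",a)
p=Rw.T@(np.array([.5203,.0745,.1])-o["tcp_pos"])*1000;print(p)
E
```

```text
clock: 18.05
tcp_pos: [0.3885, 0.2822, 0.0451]
orientation: [0.012, 0.114, 0.993, -0.002]
force: [1.6, 1.1, -0.3]
finger_gap: 0.0151
clock: 19.05
tcp_pos: [0.3871, 0.2837, 0.162]
orientation: [0.014, 0.114, 0.993, -0.001]
force: [-0.7, 0.5, -2.2]
finger_gap: 0.0151
[0.38708317 0.28372423 0.16201195] 166.88521896259252 [ 0.02757004 -0.00487301 -0.999608  ] [-0.02795667  0.00150921 -0.999608  ] [ 0.46  0.09  1.87 -0.02  1.16 -0.87]
[-175.4127957  -173.64076557   66.67999011]
```

View pics/w13.png

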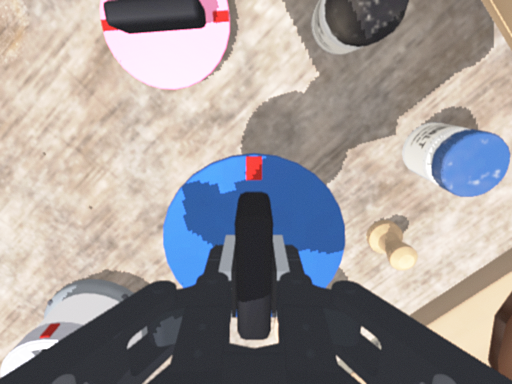

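```bash
python3 -m creep '1 -10 -14 -20 0.08; 1 -35 -50 -35 0.25; 1 -62 -88 -50 0.43; 1 -90 -128 -50 0.61; 1 -120 -170 -50 0.79; 1 -150 -213 -50 0.97; 1 -177 -252 -50 1.15; 1 -197 -280 -50 1.3' 60
python3 -m creep '1 -4 0 0 0.04; 1 -4 0 0 0.04; 1 -4 0 0 0.04; 1 -4 0 0 0.04; 1 -4 0 0 0.04; 1 -4 0 0 0.04; 1 -4 0 0 0.04; 1 -4 0 0 0.04' 60
python3 - <<'E'
from h import *
o=manip.get_obs();Rw=Rt(o["orientation"]); print(o["tcp_pos"],np.degrees(np.arctan2(Rw[1,0],Rw[0,0])),Rw[:,2],Rw[2],o["joints"].round(2));np.save("o14.npy",o,allow_pickle=True)
a=manip.read_camera("wrist");cv2.imwrite("pics/w14.png",a)
E
```

```text
clock: 20.1
tcp_pos: [0.5124, -0.0358, 0.2135]
orientation: [0.01, 0.695, 0.719, 0.005]
force: [0.6, 1.0, -1.7]
finger_gap: 0.015
clock: 21.1
tcp_pos: [0.5126, -0.0398, 0.2136]
orientation: [0.009, 0.709, 0.705, 0.005]
force: [-0.2, 0.5, -2.5]
finger_gap: 0.0151
[ 0.51256407 -0.0397872   0.21358495] 89.7147989157193 [ 0.02115083 -0.00574516 -0.99975979] [-0.00564107  0.02117883 -0.99975979] [-0.25  0.1   1.75 -0.    1.28 -0.24]
```

View pics/w14.png

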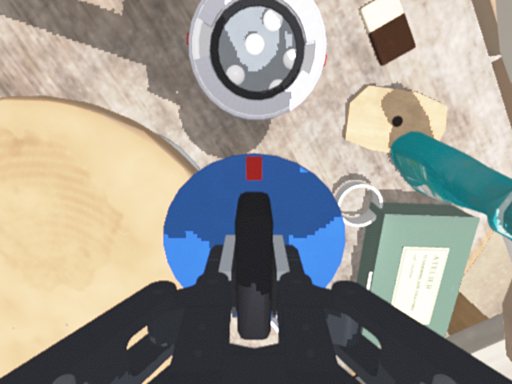

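```bash
python3 - <<'E'
import cv2
a=cv2.imread("pics/w14.png")
cv2.imwrite("pics/w14c.png",cv2.resize(a[0:185,160:350],None,fx=3.2*1.0,fy=3.2,interpolation=cv2.INTER_CUBIC))
E
```

```text
(no output)
```

View pics/w14c.png

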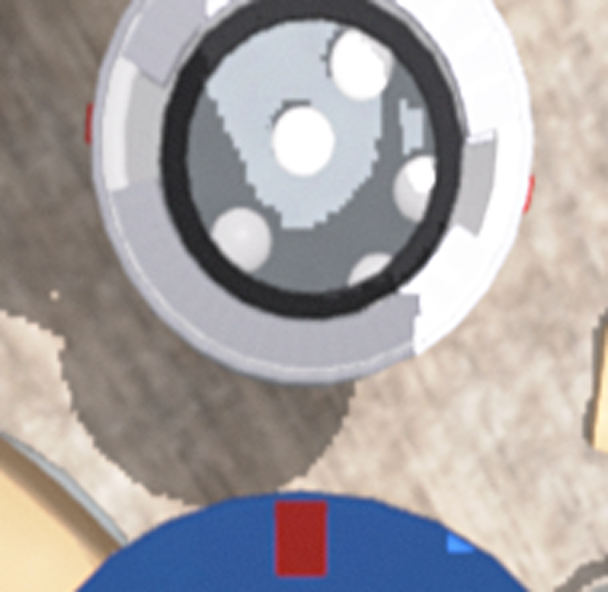

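```bash
python3 - <<'E'
from h import *
from scipy.optimize import least_squares
o=np.load("o14.npy",allow_pickle=True).item()
W=cam("wrist",o);Rw=Rt(o["orientation"]);t=o["tcp_pos"]
e=lambda x,y:(160+x/3.2,y/3.2)
def fit(P,z,R0):
    q=np.array([onz(W,*p,z)[:2] for p in P]); f=lambda s:np.hypot(*(q-s[:2]).T)-s[2]
    s=least_squares(f,[*q.mean(0),R0]).x; f2=lambda s:np.hypot(*(q-s).T)-R0
    s2=least_squares(f2,q.mean(0)).x; return s,s2,(f2(s2)*1000).round(1)
s,s2,r=fit([e(*p) for p in((93,170),(98,80),(180,350),(260,383),(350,377),(415,353),(480,292),(524,200),(532,130),(515,45),(127,15))],.081,.0535)
print("jar",s,s2,r); 
r=[onz(W,*e(*p),.074) for p in((90,123),(529,193))];d=r[0]-r[1];print("bars mid",(r[0]+r[1])/2,np.linalg.norm(d),np.degrees(np.arctan2(d[1],d[0])))
jar=s2
L=[(164,234),(345,234),e(300,492),e(80,590),e(525,590),e(180,520),e(410,516),(172,200),(338,200)]
zl=t[2]-.025
s,l2,r=fit(L,zl,.05);print("lid",s,l2,r)
dl=onz(W,*e(301,538),zl);print("dash dir",np.degrees(np.arctan2(*(dl[:2]-l2)[::-1])),np.hypot(*(dl[:2]-l2)))
print("lid in tool",Rw.T@(np.array([*l2,zl])-t)*1000)
E
```

```text
jar [0.51822619 0.07270133 0.05310707] [0.51821245 0.07296484] [-1.  -0.7  1.8  0.6 -1.4 -0.9 -1.  -0.3  0.2  0.4 -1.3]
bars mid [0.51897572 0.07411161 0.074     ] 0.11005494428741185 171.66554130302393
lid [ 0.51336182 -0.03801384  0.04954533] [ 0.51335406 -0.03860607] [-0.8 -0.5  0.5 -0.1 -0.5  0.  -0.5  0.4  0.7]
dash dir 90.33836551839008 0.04319083514515484
lid in tool [ 1.32606037  0.25459073 25.00391775]
```

```bash
python3 -m creep '1 12 1 0 -0.15; 1 28 2 0 -0.33; 1 45 3 0 -0.51; 1 63 4 10 -0.69; 1 82 5 20 -0.87; 1 99 6 30 -1.05; 1 110 7 40 -1.23; 1 113 7 50 -1.4' 60
python3 - <<'E'
from h import *
o=manip.get_obs();Rw=Rt(o["orientation"]); print(o["tcp_pos"],np.degrees(np.arctan2(Rw[1,0],Rw[0,0])),Rw[:,2],Rw[2],o["joints"].round(2),o["force"])
print(Rw.T@(np.array([.5199,.0738,.135])-o["tcp_pos"])*1000)
a=manip.read_camera("wrist");cv2.imwrite("pics/w15.png",a)
E
```

```text
clock: 22.15
tcp_pos: [0.5213, 0.0736, 0.1628]
orientation: [0.011, 0.085, 0.996, -0.002]
force: [-0.0, 0.8, -1.8]
finger_gap: 0.0149
[0.52128833 0.07355845 0.16279096] 170.30575431927193 [ 0.02127405 -0.00553492 -0.99975836] [-0.02190233 -0.00187309 -0.99975836] [-0.02  0.18  1.76 -0.01  1.17 -1.42] [-0.01294842  0.7943007  -1.83319781]
[ 2.01753028  0.0563203  27.75337267]
```

View pics/w15.png

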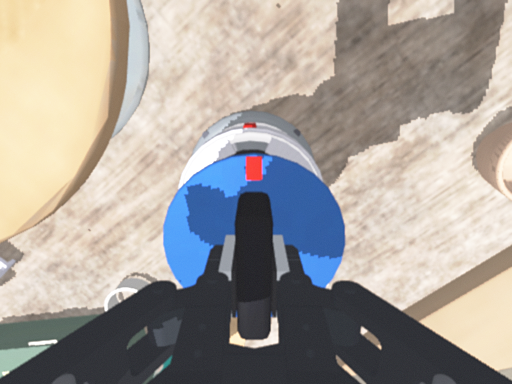

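```bash
python3 - <<'E'
from h import *
o=manip.get_obs();W=cam("wrist",o);Rw=Rt(o["orientation"]);t=o["tcp_pos"]
f=lambda u,v,z:(Rw.T@(onz(W,u,v,z)-t)*1000).round(1)
print("bar",f(250,126,.074),onz(W,250,126,.074),"dash",f(254,168,t[2]-.025))
b=onz(W,250,126,.074)[:2]; print(b+.055*np.array([np.cos(np.radians(-8.4)),np.sin(np.radians(-8.4))]))
for p in((180,187),(329,187)): print(np.hypot(*(onz(W,*p,.081)[:2]-[.519,.074])))
a=cv2.imread("pics/w15.png");cv2.imwrite("pics/w15c.png",cv2.resize(a[100:200,165:345],None,fx=4.4,fy=4.4,interpolation=cv2.INTER_CUBIC))
E
```

```text
bar [58.8 -0.8 86.1] [0.4636221  0.08205425 0.074     ] dash [43.7  1.8 24.2]
[0.51803207 0.07401968]
0.052528856509647566
0.05620941717769248
```

View pics/w15c.png

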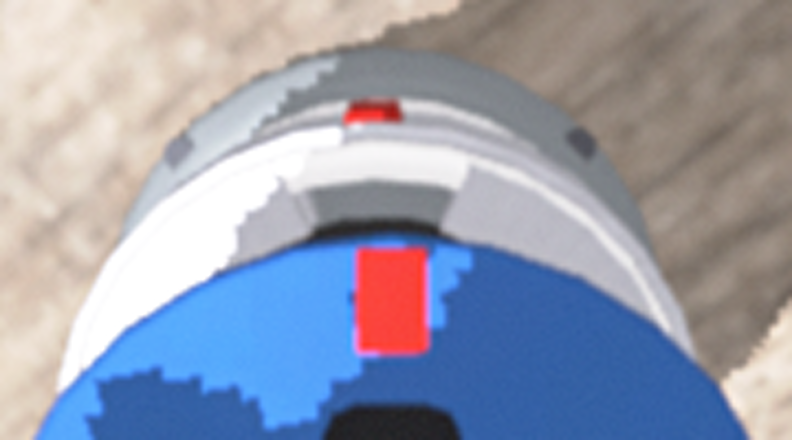

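```bash
python3 - <<'E'
from h import *
m=manip.camera_model("wrist");print(np.array(m["K"]).round(1),np.array(m["tool_from_camera"]).round(4))
o=np.load("o14.npy",allow_pickle=True).item()
for oo in(o,manip.get_obs()):
    W=cam("wrist",oo);Rw=Rt(oo["orientation"]);t=oo["tcp_pos"]
    print(t,oo["orientation"],Rw.T@(onz(W,254,168,t[2]-.025)-t)*1000)
K=np.array(m["K"]);T=np.array(m["tool_from_camera"])
for u,v,z in((254,168,.025),(164,234,.025),(345,234,.025),(254,153,.025),(254,192,-.011),(235,236,0),(274,236,0),(236,205,-.011),(272,205,-.011)):
    d=T[:3,:3]@np.linalg.inv(K)@[u,v,1];p=T[:3,3]+d*(z-T[2,3])/d[2];print(u,v,(p*1000).round(1))
E
```

```text
[[303.    0.  253.6]
 [  0.  303.  192.8]
 [  0.    0.    1. ]] [[ 8.000e-04 -9.535e-01 -3.013e-01  7.770e-02]
 [ 1.000e+00  6.000e-04  7.000e-04  1.500e-03]
 [-5.000e-04 -3.013e-01  9.535e-01 -1.244e-01]
 [ 0.000e+00  0.000e+00  0.000e+00  1.000e+00]]
[ 0.51256407 -0.0397872   0.21358495] [0.00949632 0.70880083 0.70532353 0.00547042] [43.5971304   1.82780563 24.79873326]
[0.52019139 0.07358375 0.16124687] [ 0.00939893  0.08295642  0.99650706 -0.00189014] [43.7413097   1.82654108 24.16732231]
254 168 [43.6  1.8 25. ]
164 234 [  7.1 -46.8  25. ]
345 234 [ 7.1 51.1 25. ]
254 153 [51.2  1.8 25. ]
254 192 [ 42.1   1.8 -11. ]
235 236 [17.9 -6.8  0. ]
274 236 [17.9 10.8  0. ]
236 205 [ 36.7  -5.4 -11. ]
272 205 [ 36.7   8.9 -11. ]
```

```bash
python3 - <<'E'
from h import *
from scipy.optimize import least_squares
m=manip.camera_model("wrist");K=np.array(m["K"]);T=np.array(m["tool_from_camera"])
def tp(u,v,z):
    d=T[:3,:3]@np.linalg.inv(K)@[u,v,1];return (T[:3,3]+d*(z-T[2,3])/d[2])[:2]*1000
e=lambda x,y:(160+x/3.2,y/3.2)
L=[(164,234),(345,234),e(300,492),e(80,590),e(525,590),e(180,520),e(410,516),(172,200),(338,200)]
q=np.array([tp(*p,.025) for p in L]);print(q.round(1))
s=least_squares(lambda s:np.hypot(*(q-s).T)-50,[0,0]).x;print("lid centre tool",s)
o=np.load("o14.npy",allow_pickle=True).item();Rw=Rt(o["orientation"]);t=o["tcp_pos"]
for P,lab in(([(93,170),(98,80),(180,350),(260,383),(350,377),(415,353),(480,292),(524,200),(532,130),(515,45),(127,15)],"jar"),):
    zz=[]
    W=cam("wrist",o); w=np.array([onz(W,*e(*p),.081) for p in P]); g=((w-t)@Rw)*1000
    s2=least_squares(lambda s:np.hypot(*(g[:,:2]-s).T)-53.5,[100,0]).x;print("jar tool",s2,g[:,2].mean())
    print("jar world",Rw@np.array([*s2,g[:,2].mean()])/1000+t)
E
```

```text
[[  7.1 -46.8]
 [  7.1  51.1]
 [ 50.8   1.7]
 [ 34.9 -33.5]
 [ 35.   37.8]
 [ 46.4 -17.1]
 [ 47.   18.9]
 [ 26.5 -40.9]
 [ 26.5  45.6]]
lid centre tool [0.32555951 2.20216249]
jar tool [112.41383959   4.28781834] 132.23598891289328
jar world [0.52020733 0.07184291 0.08083741]
```

```bash
python3 - <<'E'
from h import *
from scipy.optimize import least_squares
o=manip.get_obs(); Rw=Rt(o["orientation"]);t=o["tcp_pos"]; print(t,np.degrees(np.arctan2(Rw[1,0],Rw[0,0])))
t=np.array([.52128833,.07355845,.16279096]) # at picture (approx)
t=o["tcp_pos"]
W=cam("wrist",o); e=lambda x,y:(165+x/4.4,100+y/4.4)
w=lambda p,z:onz(W,*e(*p),z)
P=[(65,380),(78,345),(100,293),(130,250),(200,183),(692,345),(668,295),(640,250),(560,175)]
q=np.array([w(p,.081)[:2] for p in P])*1000
f=lambda s:np.hypot(*(q-s).T)-53.5
s=least_squares(f,[519,74]).x;print("jar raw",s,f(s).round(1))
lid=(Rw@np.array([.33e-3,2.2e-3,.025])+t)*1000;print("lid raw",lid,"diff jar-lid",s-lid[:2], "in tool", (Rw.T@np.array([*(s-lid[:2]),0])))
for n,p,z in(("bar",(373,112),.074),("gapTop",(386,168),.081),("gapBot",(379,229),.075)):
    d=w(p,z)[:2]*1000-s;print(n,np.hypot(*d),np.degrees(np.arctan2(d[1],d[0])))
d=(Rw@np.array([43.6,1.8,25])-Rw@np.array([.33,2.2,25]))[:2];print("dash",np.degrees(np.arctan2(d[1],d[0])))
E
```

```text
[0.52019139 0.07358375 0.16124687] 170.4837241485819
jar raw [518.91100142  74.55581395] [-0.3 -0.7 -0.3 -0.2  0.6 -0.7 -0.7 -0.1  0.9]
lid raw [520.69026283  75.67484378 136.24032502] diff jar-lid [-1.77926141 -1.11902983] in tool [ 1.56948497 -1.39785443 -0.02681101]
bar 56.164598535635214 172.4215334420512
gapTop 48.548017301223936 170.31555839044884
gapBot 38.06034830397959 171.98190593249626
dash 171.01346188152874
```

```bash
python3 -m creep '1 1.6 -1.4 8 -0.015; 1 2.2 -1.4 18 -0.015; 1 2.3 -1.4 27 -0.015; 1 2.4 -1.4 32 -0.015; 1 2.4 -1.4 35 -0.015; 1 2.4 -1.4 38 -0.015; 1 2.5 -1.4 41 -0.015; 1 2.5 -1.4 41 -0.015' 60
python3 - <<'E'
from h import *
o=manip.get_obs();Rw=Rt(o["orientation"]); print(o["tcp_pos"],np.degrees(np.arctan2(Rw[1,0],Rw[0,0])),Rw[:,2],o["force"],o["torque"],o["finger_gap"])
a=manip.read_camera("wrist");cv2.imwrite("pics/w16.png",cv2.resize(a[90:300,140:370],None,fx=2.8,fy=2.8))
E
```

```text
clock: 23.2
tcp_pos: [0.5181, 0.0724, 0.12]
orientation: [0.009, 0.075, 0.997, -0.002]
force: [-0.8, 0.5, -2.8]
finger_gap: 0.015
[0.51813323 0.07243091 0.12004071] 171.3438239482367 [ 0.01809345 -0.00528983 -0.99982231] [-0.79060067  0.53023392 -2.76120756] [-0.0667686   0.02453134 -0.07954217] 0.01503086669200985
```

View pics/w16.png

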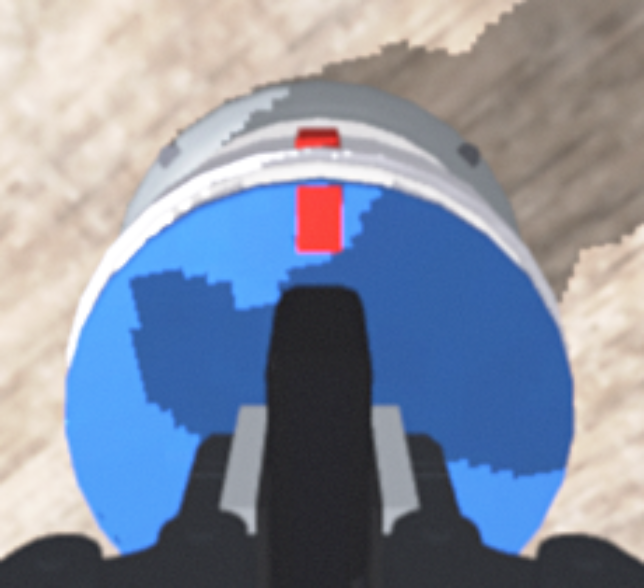

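```bash
python3 -m creep '1 0 0 2 0; 1 0.1 0 4 0; 1 0.1 0 6 0; 1 0.1 0 8 0; 1 0.2 0 9 0; 1 0.2 0 9 0; 1 0.2 0 9 0; 1 0.2 0 9 0' 90
python3 - <<'E'
from h import *
o=manip.get_obs();Rw=Rt(o["orientation"]); print(o["tcp_pos"],np.degrees(np.arctan2(Rw[1,0],Rw[0,0])),Rw[:,2],o["force"],o["torque"],o["finger_gap"])
E
```

```text
clock: 24.25
tcp_pos: [0.5186, 0.0724, 0.1119]
orientation: [0.01, 0.075, 0.997, -0.002]
force: [-2.5, -0.2, 6.5]
finger_gap: 0.0144
[0.51863695 0.07243365 0.11192665] 171.34963537758128 [ 0.01935617 -0.00533208 -0.99979843] [-2.45879641 -0.24237963  6.46312876] [-0.01824652  0.32430474  0.02080255] 0.014385573218777701
```

```bash
python3 -m creep '1 0 0 1 0.1; 1 0 0 1 0.25; 1 0 0 1 0.4; 1 0 0 1 0.56; 1 0 0 1 0.72; 1 0 0 1 0.88; 1 0 0 1 1.04; 1 0 0 1 1.2' 90
python3 - <<'E'
from h import *
o=manip.get_obs();Rw=Rt(o["orientation"]); print(o["tcp_pos"],np.degrees(np.arctan2(Rw[1,0],Rw[0,0])),Rw[:,2],o["force"],o["torque"],o["finger_gap"])
E
```

```text
clock: 25.25
tcp_pos: [0.5201, 0.0719, 0.1122]
orientation: [0.011, 0.627, 0.779, 0.004]
force: [-0.7, -0.9, 6.8]
finger_gap: 0.0147
[0.52008863 0.07187115 0.11217444] 102.33069933223877 [ 0.0224528  -0.0067045  -0.99972542] [-0.67982484 -0.89189279  6.81599364] [-0.32893624  0.22652677  0.13930335] 0.014720000047420101
```

```bash
python3 -m creep '1 0 0 1 0.06; 1 0 0 1 0.12; 1 0 0 1 0.18; 1 0 0 1.5 0.21; 1 0 0 2 0.22; 1 0 0 2.5 0.22; 1 0 0 3 0.22; 1 0 0 3 0.22' 90
python3 - <<'E'
from h import *
o=manip.get_obs();Rw=Rt(o["orientation"]); print(o["tcp_pos"],np.degrees(np.arctan2(Rw[1,0],Rw[0,0])),Rw[:,2],o["force"],o["torque"],o["finger_gap"]); np.save("o17.npy",o,allow_pickle=True)
a=manip.read_camera("wrist");cv2.imwrite("pics/w17.png",cv2.resize(a[90:300,140:370],None,fx=2.8,fy=2.8))
a=manip.read_camera("scene");cv2.imwrite("pics/s17.png",a)
E
```

```text
clock: 26.25
tcp_pos: [0.5186, 0.072, 0.1117]
orientation: [0.009, 0.707, 0.707, 0.003]
force: [-10.9, 0.5, 23.6]
finger_gap: 0.0144
[0.51859374 0.07200406 0.11174042] 90.00628708084056 [ 0.01779278 -0.00816197 -0.99980838] [-10.89808765   0.46256237  23.61644533] [-0.14357707  2.62875436  1.0608012 ] 0.014353873901773456
```

View pics/w17.png

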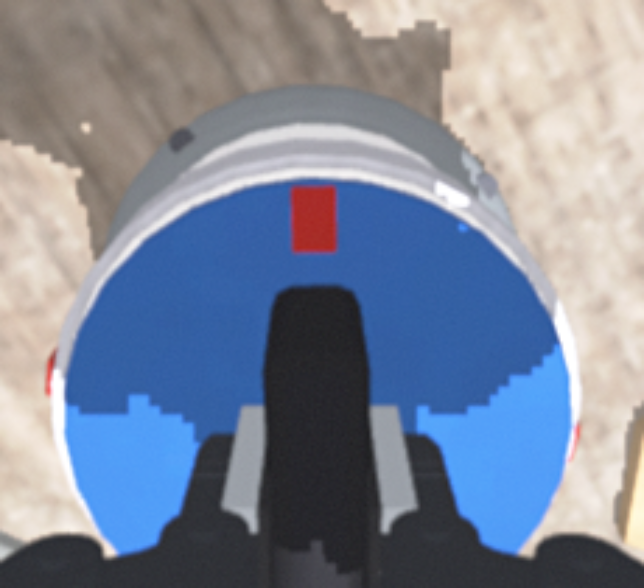

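View pics/s17.png

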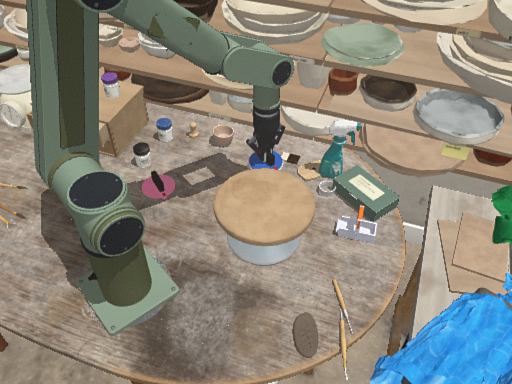

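```bash
python3 -m creep '1 0 0 3.5 0.03; 1 0 0 4 0.03; 1 0 0 4 0.03; 1 0 0 4 0.03; 1 0 0 4 0.03; 1 0 0 4 0.03; 1 0 0 4 0.03; 1 0 0 4 0.03' 90
python3 - <<'E'
from h import *
o=manip.get_obs();Rw=Rt(o["orientation"]); print(o["tcp_pos"],np.degrees(np.arctan2(Rw[1,0],Rw[0,0])),Rw[:,2],o["force"],o["torque"],o["finger_gap"]); np.save("o18.npy",o,allow_pickle=True)
a=manip.read_camera("wrist");cv2.imwrite("pics/w18.png",a)
for n in("scene","side"):
    a=manip.read_camera(n);cv2.imwrite(f"pics/{n}18.png",cv2.resize(a[120:240,220:400],None,fx=4.4,fy=4.4,interpolation=cv2.INTER_CUBIC))
E
```

```text
clock: 27.35
tcp_pos: [0.5186, 0.072, 0.1117]
orientation: [0.01, 0.715, 0.699, 0.002]
force: [-11.0, 0.5, 26.4]
finger_gap: 0.0147
[0.51860393 0.07204661 0.11170446] 88.71473663595741 [ 0.01678031 -0.01040229 -0.99980509] [-11.01104758   0.45661596  26.43678086] [-0.07474869  2.44444951  1.78830166] 0.01470132431892096
```

View pics/side18.png

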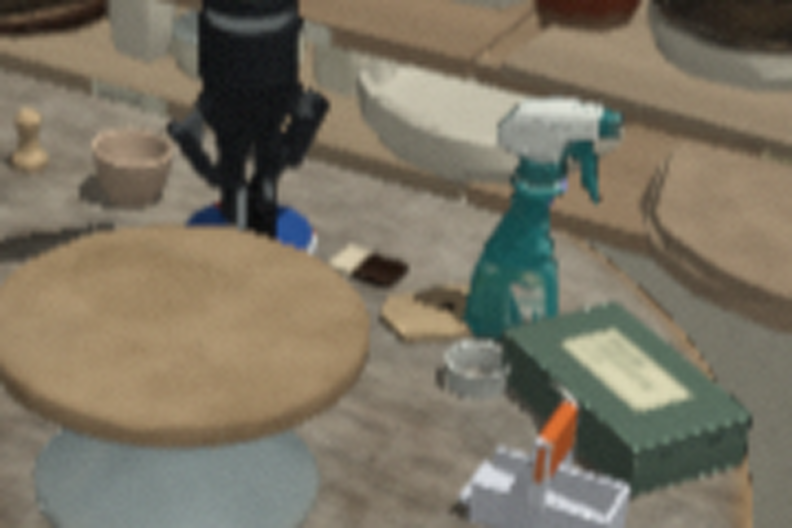

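View pics/w18.png

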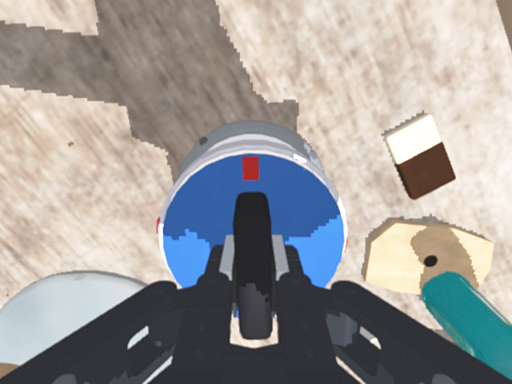

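View pics/scene18.png

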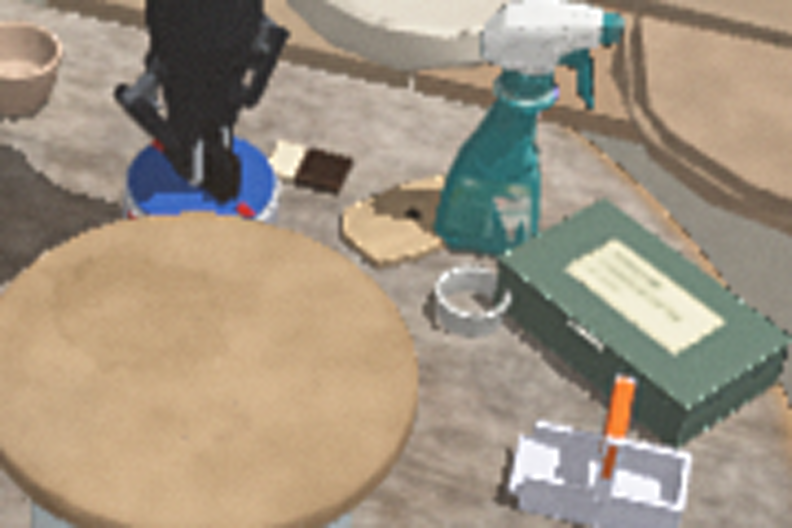

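```bash
python3 -c "
from plant import manip
o=manip.get_obs();print(o['clock'],o['tcp_pos'],o['force'],o['finger_gap']);print(manip.job_done())"
```

```text
27.5 [0.51856261 0.07200528 0.11164984] [-10.91542949   0.12370194  26.55571329] 0.014408079411387319
the job is handed in; nothing more can be done
None
```

I tipped all five balls into the jar, stood the empty scoop upright on the bench, and fitted the lid. I handed in at 27.5 s with the lid still gripped and pressed down; no verdict was reported.

**How it went**
- **Scoop:** the moves can't tilt the tool, so I gripped the scoop bar by its ends. Pushing the underside against the banding wheel's edge made the scoop pivot and pour. A picture afterwards showed five balls in the jar.
- **Setting down:** I dragged the spout along the bench to level the scoop, then let go. The pictures show it flat and empty.
- **Lid:** it went into the gaps with almost no force. I pressed it to about 9 N against the spring, then turned it clockwise about 1.4 rad until the torque rose at the stop.

**Last checks**
- **Seating:** the push was 26.5 N, and pushing harder didn't lower the lid, so the flange is on the rim. From the tool height, the lid sits about 66.6 mm above the jar's origin (home is 66).
- **Grip:** the fingers were still closed on the bar at 14.4 mm, commanded to 90 N.

**Less clean**
- A sideways force of about 11 N remained.
- The tool had drifted about 0.02 rad off vertical, so the lid may be tilted by up to about 0.03 rad; the limit is 0.07.
- In the last push the tool turned about 0.02 rad further while the lid stayed at its stop.
- The wrist camera read about 2 mm off sideways, so I lined up the lid by comparing it with the jar in the same picture.

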